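Butt the loose hinge block flush in the jig and bring the jaw up to it

ROBOT

A 7-joint arm with a two-finger parallel gripper is mounted at the origin on the work surface. World frame = base frame: x ahead of the robot, y to its left, z up, the work surface at z = 0. Lengths are in m, angles in degrees, forces in N, time in s.
With the tool pointing down it reaches from about 0.425 to 0.875 m from the base axis. Payload 4.7 kg.
Tool frame: the origin (TCP) lies on the mounting face of the last link; the fingertips stand 182 mm ahead of it and the grasp point (between the pads) lies 164 mm ahead of it; z points along the fingers, x is the direction in which the jaws open and shut, and the axes are right-handed (so a half turn about z gives the same grasp; the last joint's range is limited). The gripper opens to 87 mm and grips with 3 to 60 N. Pads are 19 mm wide; open, the fingers measure 117 mm over their backs; the gripper's body (75 mm by 190 mm) begins 51 mm behind the grasp point.
Start: joints at [66.698, 18.392, -4.016, 83.108, 1.295, 78.541, -3.26], TCP at [0.266, -0.593, 0.405] pointing down, gripper open.
Joint ranges: [-163.93, 163.93], [-17.29, 119.83], [-79.2, 71.16], [3.27, 140.29], [-89.18, 269.18], [5.43, 117.66], [-154.24, 154.24]. Speed limits (degrees/s): [147.25, 147.25, 180, 180, 180, 180, 180].

INTERFACE

Orientations are given as [roll, pitch, yaw] about the fixed x, y, z axes, in that order (R = Rz(yaw) Ry(pitch) Rx(roll)).
In Python, from cell import status, cams, env, outline_of, landmark_of gives the robot as it stands. The module is installed in compiled form; this text tells all that it offers.
- The arm moves only by the tool jog_arm, never from a script. Its argument "rows" is a list of rows, each a list of 7 numbers: the closure, from 0 (fully open) to 1 (shut), then the shift along the tool's x, y, z in m, then the turn, a rotation vector about the tool's x, y, z in degrees. A call has 1 to 12 rows; each row shifts and turns the commanded pose from where the row before left it, along the tool's axes as they then stand; what a row does not reach is not made up. A row lasts 1/12 s, in which the tool goes at most 41.7 mm and 7.16 degrees, less where a joint would pass 70% of its speed; a pose out of reach is approached as far as the arm can. A call with a gripper value outside its range is refused whole. The fingers move at their own pace and stop on an object; "grip_force" is the grip in N (left out, the last holds). Time passes only in rows, so rows that do not move let the fingers close. It gives the time, the measured TCP pose, the force and the opening at its end, in the units of the state.
- status.get_obs(): the state, without advancing time (a new reading comes with each control period).
- cams.read_camera(name): name is "side" or "top"; returns (picture, depth): 384x512x3 uint8, red, green, blue; 384x512 float32, m along the optical axis (not along the pixel's ray), 0 where there is no reading.
- cams.camera_params(name): a dict with "vfov" (degrees; the focal length in pixels is half the picture's height over the tangent of half this angle, whatever the lens; pixels are square), "cx", "cy" (the principal point, pixels), "eye" and "attitude" of the camera in the world. Camera axes: x right, y up, looking along -z (the intrinsics and any distortion apply to the point x, -y, -z); pixel columns grow to the right and rows downward; lengths in m; the calibration is good to about 2 mm. A picture is of the moment at which its call begins. camera_params takes no time and is no camera call.
- env.sign_off(): hands the job in, once; it reports no verdict.
Trained networks look in the newest picture that a camera, given by its name, has taken for a name from the list of things; names that differ only in an ending like _2 or _b are one class to them, and where a whole thing is asked for, a point or a joint stands for the part that bears it (a point fixed in the world has none). Each returns a list of dicts, best first, with "conf" (0 to 1); they miss things now and then, are a little off and sometimes report something else, mostly with a low value. They report only what shows in the picture. A call takes as long as a camera call. They do not tell look-alikes from the thing itself.
- outline_of(camera, name): "pixels" (384x512 bool, what is visible of it) and "box" ([left, top, right, bottom] in pixels, round what is visible of it).
- landmark_of(camera, name): "position" ([row, column] in pixels: a listed point, or the origin of a listed thing).
The state is a dict: "time_s": time; "qpos": joint angles; "joint_velocities": joint speeds; "effort": joint torques, N m; "tool_pos": TCP position; "tool_rot": TCP orientation; "force": force on the tool from outside, world axes, zero at the start; "wrist_torque": the same for the moment, N m; "grip_width": finger opening in m.
Only numpy, scipy, OpenCV 4.12 (cv2) and the standard library are available. Lean on these libraries where they do the work, as an engineer would, in place of code of your own. Each camera call takes 0.05 s, during which the arm holds its last target. There are 200 camera calls.

TASK

Put the loose beige hinge block down on the jig between the fixed hinge block and the red jaw, in line with the fixed one, and with the gripper push it squarely along until you feel it press flush against the fixed block, with no gap. Then push the red jaw along its slide from behind until it squeezes the block with a light but definite force, about 10 N, and leave it touching. Be gentle - the plastic must never be squeezed hard (40 N or more) - keep the arm off the lamp, and leave the other things on the table where they are.

Things in the scene. Friction and masses are not known exactly. Their poses are not given: they have to be found in the camera images.
- loose_block: the loose hinge block: beige plastic, 64 mm along its x, 40 mm along its y, 36 mm high, about 0.16 kg, a steel plate with four screws on top and a black pad on each x end; the same after half a turn about z. It starts upright on the table. Origin: centre of its underside.
- fixed_block: the fixed hinge block, same look and size, screwed to the jig against the dark end stop. Origin: centre of its underside, on the jig plate's top; +y points along the row to the end stop; its -y face, 20 mm from the origin, is the one to butt against; -x is the open side, to the robot's left. Butted home, the loose block's origin is at x 0, y -40 mm, z 0 in this frame.
- jig: the jig: an aluminium plate 130 mm (x) by 300 mm (y), 12 mm thick, fixed to the table; origin: centre of its underside. The row runs along its y axis at x = 0: fixed block centred at y = +91 mm, a dark steel end stop 45 mm high at y = +111 to +136 mm, bare plate between fixed block and red jaw.
- jaw (a joint): the red jaw's travel along the jig's +y, in m: 0 is fully open, it grows towards the fixed block (limit 0.14; about 0.117 when it touches a loose block that is butted home). It slides with a drag of about 2 N and stays where it is left.
- jaw_face (a point): centre of the red jaw's face that bears on the block, 19 mm above the plate, at the jig's x = 0. The jaw is a red block 56 mm (x) by 22 mm thick (y), its top 37 mm above the plate; its rear face, to push on, is 22 mm behind this point along the jig's -y.
- lamp: a white lamp bar on two posts, fixed over the row: bar 320 mm along y, over x = +8 to +72 mm of the jig frame, underside 150 mm and top 178 mm above the table; posts 16 mm square at x = 57, y = +-140 mm. Origin: the jig's. Fingers reach the row only with the tool tilted some 25 to 40 degrees, leaning to the jig's -x side (fingers pointing down and to +x).
- screw_jar: a bystander: a glass jar with a blue cap, 56 mm wide, 65 mm high; origin: centre of its underside. Leave alone.
- steel_block: a bystander: a bare steel block 50 x 50 x 30 mm with a black dot on top; origin: centre of its underside. Leave alone.
- tape: a bystander: a brown ring of tape lying flat, 100 mm across, 25 mm high; origin: centre of its underside. Leave alone.
Things that resemble listed ones, but are neither listed nor needed, are in the scene too. There is more than one size of the loose_block; the job needs the largest.

How it is judged:
By the outcome, as a careful person would: the job done as asked, in the order asked, and still so for the second after the job is handed in, with the robot touching nothing.
It also fails if it takes over 72 s, if anything falls off the work surface, if the arm or the gripper's body presses on something with over 40 N, if the wrist force passes 120 N, or if a joint passes its speed limit or range.

## Working session

There is one attempt and no reset: what is moved stays moved. The work goes in short steps, Python scripts to look and compute and a tool call to move; the robot and the scene stay as the last step left them, time stands still between calls to the robot, and variables do not carry over. Pictures are saved under pics/ and viewed, about 8 in all and at most 12, crops included, and the job is handed in when it is done.

Besides the shell and the picture viewer there is one more tool, called after "Call:" by a JSON object that holds its "name" and its "arguments". jog_arm: Moves the arm, as the interface text tells. Its arguments: {"type":"object","properties":{"rows":{"type":"array"},"grip_force":{"type":"number"}},"required":["rows"]}

```bash
mkdir -p pics; ls; cat > h.py <<'E'
import numpy as np, cv2
from cell import status, cams, env, outline_of, landmark_of
E
python3 - <<'E'
from h import *
o=status.get_obs(); print(o)
for n in ("side","top"):
    p=cams.camera_params(n); print(n,p)
    im,d=cams.read_camera(n)
    cv2.imwrite(f"pics/{n}0.png",im[:,:,::-1]); np.savez(f"{n}0.npz",im=im,d=d)
    for t in ["loose_block","fixed_block","jig","jaw","lamp","screw_jar","steel_block","tape"]:
        print(n,t,[(round(r["conf"],2),[int(v) for v in r["box"]]) for r in outline_of(n,t)])
    for t in ["loose_block","fixed_block","jig","jaw_face"]:
        print(n,t,[(round(r["conf"],2),np.round(r["position"],1)) for r in landmark_of(n,t)])
E
```

```text
pics
{'time_s': 0.0, 'qpos': array([66.69771842, 18.44089754, -4.01657959, 83.17634192,  1.29421748,
       78.53829581, -3.26199399]), 'joint_velocities': array([-0.08450497, -0.08460172, -0.0531133 ,  0.03260703, -0.02920433,
        0.03848024,  0.01095771]), 'effort': array([ 1.01428188e-03, -4.91284454e+01, -4.03661672e-01, -3.12524450e+01,
       -6.42792019e-02,  4.37740353e-02,  1.53005735e-04]), 'tool_pos': array([ 0.26541987, -0.5931197 ,  0.40362784]), 'tool_rot': array([ 1.79995422e+02,  1.10331974e-01, -6.58890968e+01]), 'force': array([0.01385694, 0.08838991, 0.02445261]), 'wrist_torque': array([ 0.00864042,  0.00059222, -0.00043479]), 'grip_width': 0.08693935529404802}
side {'vfov': 52.9435789640687, 'cx': 255.18237647573753, 'cy': 191.5591705150013, 'eye': array([0.25996773, 0.72954757, 0.78290211]), 'attitude': array([ 4.79422222e+01, -1.54499211e-01, -1.61400547e+02])}
side loose_block [(0.97, [199, 292, 230, 327]), (0.89, [163, 329, 186, 351]), (0.66, [231, 263, 255, 282])]
side fixed_block [(0.54, [190, 173, 207, 195])]
side jig [(0.78, [168, 125, 288, 216]), (0.7
[... 755 characters left out ...]
oose_block [(0.7, [127, 201, 154, 216]), (0.6, [105, 187, 120, 202]), (0.52, [172, 210, 183, 220])]
top fixed_block [(0.47, [240, 137, 251, 152])]
top jig [(0.93, [230, 102, 283, 219])]
top jaw [(0.63, [240, 195, 262, 204])]
top lamp [(0.78, [247, 106, 285, 215])]
top screw_jar [(0.65, [239, 137, 253, 153]), (0.62, [320, 171, 340, 189])]
top steel_block [(0.82, [306, 234, 320, 255])]
top tape [(0.73, [373, 156, 410, 190])]
top loose_block [(0.59, array([195.1, 116.2])), (0.54, array([208.7, 140.1])), (0.44, array([218.2, 177.2]))]
top fixed_block [(0.68, array([145.2, 249.4])), (0.45, array([180.1, 328.2]))]
top jig [(0.98, array([171.9, 256.2]))]
top jaw_face [(0.58, array([195.9, 260. ]))]
```

View images.

```bash
python3 - <<'E'
import cv2,numpy as np
a=cv2.imread("pics/side0.png");b=cv2.imread("pics/top0.png")
A=cv2.resize(a[100:360,150:340],None,fx=2.3,fy=2.3,interpolation=2)
B=cv2.resize(b[90:270,90:420],None,fx=2.4,fy=2.4,interpolation=2)
cv2.imwrite("pics/s1.png",A);cv2.imwrite("pics/t1.png",B)
E
```

```text
(no output)
```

View pics/s1.png

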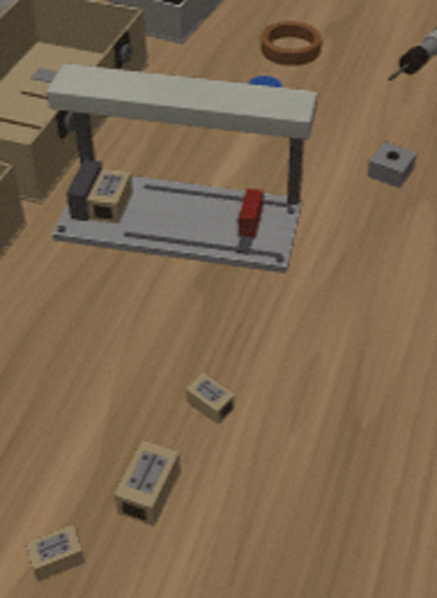

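View pics/t1.png

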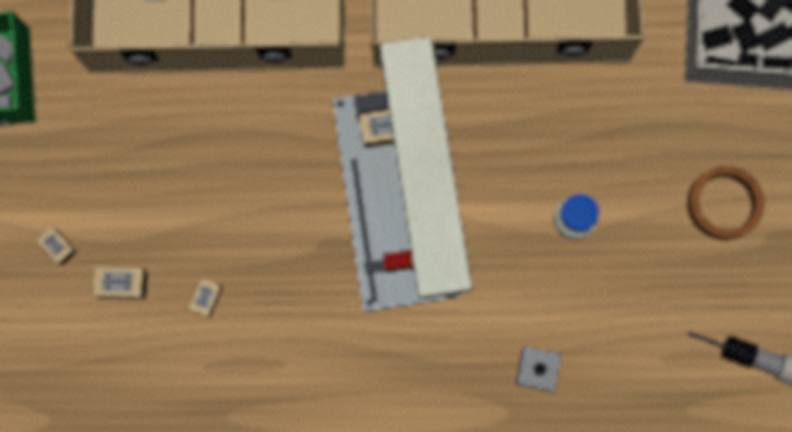

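```bash
cat >> h.py <<'E'
from scipy.spatial.transform import Rotation as Rn
def RM(r): return Rn.from_euler('xyz',r,degrees=True).as_matrix()
def cloud(n,d):
    p=cams.camera_params(n); f=192/np.tan(np.radians(p["vfov"]/2))
    v,u=np.mgrid[:384,:512]
    X=np.stack([(u-p["cx"])/f*d,-(v-p["cy"])/f*d,-d],-1)
    return X@RM(p["attitude"]).T+p["eye"]
def ray(n,row,col,z):
    p=cams.camera_params(n); f=192/np.tan(np.radians(p["vfov"]/2))
    r=RM(p["attitude"])@np.array([(col-p["cx"])/f,-(row-p["cy"])/f,-1]); e=p["eye"]
    return e+r*(z-e[2])/r[2]
def rect(P):
    c,(w,h),a=cv2.minAreaRect((P[:,:2]*1000).astype(np.float32)); return np.round(c,1),round(w,1),round(h,1),round(a,1)
E
python3 - <<'E'
from h import *
C={}
for n in ("side","top"):
    z=np.load(f"{n}0.npz"); C[n]=(z["im"].astype(int),cloud(n,z["d"]),z["d"])
    X=C[n][1]; m=outline_of  # noqa
    print(n,"table z",np.percentile(X[230:300,300:340,2],[5,50,95]))
for n,bs in {"side":[[199,292,230,327],[163,329,186,351],[231,263,255,282]],"top":[[127,201,154,216],[105,187,120,202],[172,210,183,220]]}.items():
    im,X,d=C[n]
    for b in bs:
        s=X[b[1]-3:b[3]+4,b[0]-3:b[2]+4].reshape(-1,3)
        h=np.percentile(s[:,2],95)
        t=s[(s[:,2]>h-.006)]; print(n,"block top z",h.round(4),len(t),rect(t), t.mean(0).round(4), "all>8mm",rect(s[s[:,2]>.012]))
for n,b in {"side":[160,120,300,225],"top":[225,95,290,225]}.items():
    im,X,d=C[n]; s=X[b[1]:b[3],b[0]:b[2]].reshape(-1,3); c=im[b[1]:b[3],b[0]:b[2]].reshape(-1,3)
    red=(c[:,0]>1.8*c[:,1])&(c[:,0]>90)&(c[:,1]<60); r=s[red]; print(n,"red",len(r),r.min(0),r.max(0)); t=r[r[:,2]>.043]; print(" redtop",rect(t) if len(t)>4 else 0,t.mean(0))
    for lo,hi,nm in((.007,.018,"plate"),(.044,.052,"blocktop"),(.053,.062,"stop"),(.165,.19,"lamp")):
        q=s[(s[:,2]>lo)&(s[:,2]<hi)]; print(n,nm,len(q),rect(q) if len(q)>5 else 0, np.median(q[:,2]) if len(q) else 0)
for n,l in {"side":dict(lb=(312.5,214.9,0),fb=(188.8,197.4,.012),jig=(196,228.3,0),jf=(194.4,253.6,.031)),"top":dict(lb=(208.7,140.1,0),fb=(145.2,249.4,.012),jig=(171.9,256.2,0),jf=(195.9,260,.031))}.items():
    for k,v in l.items(): print(n,k,ray(n,*v).round(4))
E
```

```text
side table z [-0.00164506  0.00077497  0.00305827]
top table z [-0.0048274   0.00060677  0.02980425]
side block top z 0.0385 504 (array([396.4, 516.8]), 60.6, 501.7, 25.8) [0.4861 0.3302 0.0458] all>8mm (array([396.9, 517.1]), 63.1, 501.6, 25.6)
side block top z 0.0275 298 (array([402.9, 563.5]), 43.9, 437.7, 43.0) [0.5354 0.4223 0.0438] all>8mm (array([402.6, 563.3]), 44.7, 437.7, 43.0)
side block top z 0.0273 200 (array([358.5, 453.9]), 47.2, 583.5, 24.3) [0.4645 0.2186 0.0373] all>8mm (array([358.5, 453.9]), 47.6, 583.5, 24.3)
top block top z 0.0397 214 (array([417.6, 141.3]), 463.2, 54.4, 68.7) [0.4855 0.3176 0.0639] all>8mm (array([418.4, 141.7]), 464.4, 56.8, 68.8)
top block top z 0.0276 111 (array([421.7, 189.7]), 555.9, 37.0, 62.1) [0.5391 0.4098 0.0387] all>8mm (array([421.8, 189.7]), 555.9, 38.4, 62.0)
top block top z 0.0296 97 (array([400.7,  74.5]), 331.3, 44.0, 63.9) [0.4629 0.2039 0.0564] all>8mm (array([401. ,  75.1]), 332.7, 44.1, 63.9)
side red 86 [ 0.50108684 -0.08530753  0.04736101] [ 0.52520251 -0.03011349  0.05298031]
 redtop (array([512.1, -58. ]), 20.5, 56.2, 6
[... 416 characters left out ...]
 0.5193529  -0.03264421  0.0562823 ]
 redtop (array([509.1, -49. ]), 18.5, 34.9, 8.4) [ 0.50870908 -0.04946714  0.04909448]
top plate 1832 (array([649.4, -56.1]), 216.7, 437.0, 88.9) 0.011827735673433315
top blocktop 223 (array([670. , -20.5]), 193.3, 320.8, 71.9) 0.04850018152990265
top stop 143 (array([679.9, -17.7]), 193.7, 311.7, 69.2) 0.05688576722448402
top lamp 2345 (array([608.6, -85.4]), 320.3, 64.1, 7.6) 0.1780904085491899
side lb [0.491  0.3203 0.    ]
side fb [ 0.699  -0.0368  0.012 ]
side jig [ 0.6046 -0.0489  0.    ]
side jf [ 0.5243 -0.0479  0.031 ]
top lb [0.4879 0.3288 0.    ]
top fb [ 0.6919 -0.0325  0.012 ]
top jig [ 0.6037 -0.0535  0.    ]
top jf [ 0.5187 -0.0646  0.031 ]
```

```bash
python3 - <<'E'
from h import *
C={}
for n in ("side","top"):
    z=np.load(f"{n}0.npz"); X=cloud(n,z["d"]); X[z["d"]==0]=np.nan; C[n]=(z["im"].astype(int),X)
for n,b in {"side":[199,292,230,327],"top":[127,201,154,216]}.items():
    im,X=C[n]
    s=X[b[1]-3:b[3]+4,b[0]-3:b[2]+4].reshape(-1,3); s=s[(s[:,2]<.045)&(s[:,2]>.01)]
    t=s[s[:,2]>.031]; print(n,"top z",np.median(t[:,2]),len(t),rect(t),t.mean(0).round(4),"all",rect(s))
psi=np.radians(7.7); ex=np.array([np.sin(psi),-np.cos(psi),0]); ey=np.array([np.cos(psi),np.sin(psi),0]); O=np.array([.6036,-.0464,0])
for n,b in {"side":[160,120,300,225],"top":[225,95,290,225]}.items():
    im,X=C[n]; s=X[b[1]:b[3],b[0]:b[2]].reshape(-1,3)
    c=im[b[1]:b[3],b[0]:b[2]].reshape(-1,3); 
    J=np.stack([(s-O)@ex,(s-O)@ey,s[:,2]],1)
    red=(c[:,0]>1.8*c[:,1])&(c[:,0]>90)&(c[:,1]<60); print(n,"red",J[red].min(0).round(4),J[red].max(0).round(4))
    k=(abs(J[:,0])<.09)&(abs(J[:,1])<.17)
    for lo,hi,nm in((.007,.018,"plate"),(.045,.0515,"blocktop"),(.0535,.062,"stop"),(.165,.19,"lamp")):
        m=k&(J[:,2]>lo)&(J[:,2]<hi)
        if nm=="blocktop": m&=(J[:,1]>.05)&(J[:,1]<.115)
        if nm=="stop": m&=J[:,1]>.05
        q=J[m]; print(n,nm,m.sum(),rect(q),np.median(q[:,2]).round(4),q.min(0)[:2].round(4),q.max(0)[:2].round(4))
E
```

```text
side top z 0.036872402426815554 509 (array([489.5, 324.1]), 64.9, 40.5, 88.9) [0.4887 0.3257 0.0368] all (array([489.5, 324.1]), 65.1, 40.7, 88.8)
top top z 0.036497565255299236 248 (array([489. , 324.3]), 65.2, 39.7, 89.3) [0.4887 0.3248 0.0366] all (array([487.7, 324.3]), 65.9, 43.6, 88.2)
side red [-0.0289 -0.1024  0.0474] [ 0.0274 -0.0819  0.053 ]
side plate 2424 (array([-0.1,  1. ]), 135.2, 300.8, 0.3) 0.013 [-0.0674 -0.1494] [0.068  0.1511]
side blocktop 205 (array([-0.2, 91.7]), 41.7, 66.5, 89.2) 0.049 [-0.0334  0.0706] [0.0333 0.1123]
side stop 158 (array([  8.6, 129.2]), 99.8, 57.0, 34.4) 0.0577 [-0.0362  0.0775] [0.0659 0.1494]
side lamp 1958 (array([40.8,  0.6]), 70.0, 320.1, 0.2) 0.1785 [ 0.0055 -0.1595] [0.0761 0.1607]
top red [-0.0274 -0.1033  0.0421] [ 0.0075 -0.0842  0.0563]
top plate 1582 (array([ 1.7, -0.7]), 335.8, 175.0, 89.9) 0.0122 [-0.086  -0.1687] [0.0895 0.167 ]
top blocktop 119 (array([-12.3,  92.1]), 43.9, 44.7, 2.0) 0.0486 [-0.0349  0.0696] [0.0094 0.1146]
top stop 95 (array([-13.1, 107.6]), 44.6, 55.4, 0.7) 0.0575 [-0.0356  0.0801] [0.0095 0.1354]
top lamp 2345 (array([39.3, -0.3]), 320.3, 64.1, 89.9) 0.1781 [ 0.0072 -0.1605] [0.0716 0.1599]
```

Candidates for the loose block are the beige blocks at side (row 312, col 215), (342, 173) and (275, 241), which are top (209, 140), (195, 116) and (218, 177). The middle one, at side (312, 215), measures 65×40×36.7 mm, so it's the largest and the right one. The others are about 27 mm high. I'll swing over at a safe height.

Call:
{"name": "jog_arm", "arguments": {"rows": [[0,-0.001,-0.02,-0.012,0,0,-1.7],[0,-0.001,-0.0395,-0.012,0,0,-3.5],[0,-0.001,-0.0395,-0.012,0,0,-3.5],[0,-0.001,-0.0395,-0.012,0,0,-3.5],[0,-0.001,-0.0395,-0.012,0,0,-3.5],[0,-0.001,-0.0395,-0.01,0,0,-3.5],[0,-0.001,-0.0395,0,0,0,-3.5],[0,-0.001,-0.0395,0,0,0,-3.5],[0,-0.001,-0.0395,0,0,0,-3.5],[0,-0.001,-0.0395,0,0,0,-3.5],[0,-0.001,-0.0395,0,0,0,-3.5],[0,-0.001,-0.0395,0,0,0,-3.5]]}}

```text
time_s: 2.3
tool_pos: [0.5876, -0.2813, 0.4753]
tool_rot: [-180.0, -0.0, -25.4]
force: [0.2, 0.3, 0.0]
grip_width: 0.0868
```

Call:
{"name": "jog_arm", "arguments": {"rows": [[0,-0.001,-0.0395,0,0,0,-3.5],[0,-0.001,-0.0395,0,0,0,-3.5],[0,-0.001,-0.0395,0,0,0,-3.5],[0,-0.001,-0.0395,0,0,0,-3.5],[0,-0.001,-0.0395,0,0,0,-3.5],[0,-0.001,-0.0395,0,0,0,-3.5],[0,-0.001,-0.0395,0,0,0,-3.5],[0,-0.001,-0.0395,0,0,0,-3.5],[0,-0.001,-0.0395,0,0,0,-3.5],[0,-0.001,-0.0395,0,0,0,-3.5],[0,-0.001,-0.0395,0,0,0,-3.5],[0,-0.001,-0.0395,0,0,0,-3.5]]}}

```text
time_s: 3.3
tool_pos: [0.6259, 0.1808, 0.4753]
tool_rot: [-180.0, -0.0, 16.5]
force: [0.2, 1.4, -0.2]
grip_width: 0.087
```

```bash
cat >> h.py <<'E'
from scipy.linalg import logm
O=np.array([.6037,-.0463,0]); PSI=7.7
def jig(x,y,z):  # jig frame -> world
    a=np.radians(PSI); return O+x*np.array([np.sin(a),-np.cos(a),0])+y*np.array([np.cos(a),np.sin(a),0])+[0,0,z]
def tojig(P):
    a=np.radians(PSI); d=np.asarray(P)-O; return np.array([d@[np.sin(a),-np.cos(a),0],d@[np.cos(a),np.sin(a),0],d[2]])
def plan(g,rot,back=0):
    """twist per whole move: grasp point to g (backed off along tool z), orientation rot"""
    o=status.get_obs(); A=np.eye(4);A[:3,:3]=RM(o["tool_rot"]);A[:3,3]=o["tool_pos"]
    B=np.eye(4);B[:3,:3]=RM(rot);B[:3,3]=g-(.164+back)*B[:3,2]
    D=np.linalg.inv(A)@B; rv=Rn.from_matrix(D[:3,:3]).as_rotvec(degrees=True); t=D[:3,3]
    n=int(np.ceil(max(np.linalg.norm(t)/.035,np.linalg.norm(rv)/6.5,1)))
    W=(Rn.from_rotvec(rv/n,degrees=True)).as_matrix(); S=sum(np.linalg.matrix_power(W,k) for k in range(n))
    print("n",n,"row shift",(np.linalg.solve(S,t)).round(5),"turn",(rv/n).round(3),"| total",t.round(4),rv.round(2))
def gp():
    o=status.get_obs(); R=RM(o["tool_rot"]); g=o["tool_pos"]+.164*R[:,2]
    print("t",o["time_s"],"grasp",g.round(4),"jig",tojig(g).round(4),"rot",o["tool_rot"].round(2),"F",o["force"].round(2),"w",round(o["grip_width"],4)); return g
E
python3 - <<'E'
from h import *
gp(); plan(np.array([.489,.324,.024]),[145,0,-1.1],.12)
E
```

```text
t 3.3 grasp [0.626  0.1809 0.3113] jig [-0.2221  0.0526  0.3113] rot [-1.7998e+02 -5.0000e-02  1.6550e+01] F [ 0.19  1.44 -0.21] w 0.087
n 12 row shift [-0.00672 -0.03147  0.01033] turn [-2.896 -0.453  1.423] | total [-0.0413 -0.3314  0.2188] [-34.75  -5.43  17.08]
```

Call:
{"name": "jog_arm", "arguments": {"rows": [[0,-0.0067,-0.0315,0.0103,-2.9,-0.45,1.42],[0,-0.0067,-0.0315,0.0103,-2.9,-0.45,1.42],[0,-0.0067,-0.0315,0.0103,-2.9,-0.45,1.42],[0,-0.0067,-0.0315,0.0103,-2.9,-0.45,1.42],[0,-0.0067,-0.0315,0.0103,-2.9,-0.45,1.42],[0,-0.0067,-0.0315,0.0103,-2.9,-0.45,1.42],[0,-0.0067,-0.0315,0.0103,-2.9,-0.45,1.42],[0,-0.0067,-0.0315,0.0103,-2.9,-0.45,1.42],[0,-0.0067,-0.0315,0.0103,-2.9,-0.45,1.42],[0,-0.0067,-0.0315,0.0103,-2.9,-0.45,1.42],[0,-0.0067,-0.0315,0.0103,-2.9,-0.45,1.42],[0,-0.0067,-0.0315,0.0103,-2.9,-0.45,1.42]]}}

```text
time_s: 4.3
tool_pos: [0.4927, 0.4872, 0.2559]
tool_rot: [144.9, -0.1, -1.3]
force: [0.7, -0.2, 0.7]
grip_width: 0.087
```

Call:
{"name": "jog_arm", "arguments": {"rows": [[0,0,0,0,0,0,0],[0,0,0,0,0,0,0]]}}

```text
time_s: 4.47
tool_pos: [0.4918, 0.4869, 0.2532]
tool_rot: [144.8, 0.3, -1.0]
force: [-0.1, 0.2, 0.7]
grip_width: 0.0872
```

```bash
python3 - <<'E'
from h import *
gp(); plan(np.array([.489,.324,.024]),[145,0,-1.1],.05);plan(np.array([.489,.324,.024]),[145,0,-1.1],.0)
im,d=cams.read_camera("side"); cv2.imwrite("pics/s2.png",cv2.resize(im[170:384,90:330,::-1],None,fx=2.5,fy=2.5,interpolation=2))
E
```

```text
t 4.4667 grasp [0.4895 0.3924 0.1192] jig [-0.4501 -0.0544  0.1192] rot [144.8    0.28  -1.03] F [-0.06  0.21  0.73] w 0.0872
n 2 row shift [0.00022 0.00092 0.03362] turn [0.102 0.093 0.108] | total [0.0005 0.0018 0.0672] [0.2  0.19 0.22]
n 4 row shift [0.00013 0.00044 0.02931] turn [0.051 0.046 0.054] | total [0.0007 0.0016 0.1172] [0.2  0.19 0.22]
```

View pics/s2.png

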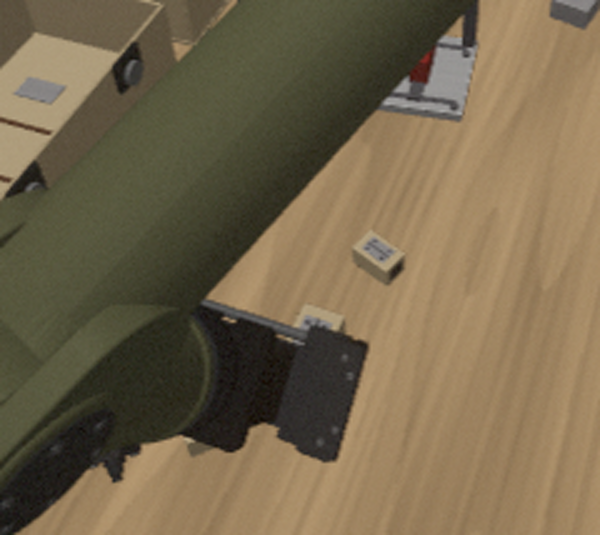

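The arm covers most of the view. The gripper (black, crop 320, 390) is lined up above the chosen block (crop 320, 320), and one small block shows clear at (380, 258). Descending now.

Call:
{"name": "jog_arm", "arguments": {"rows": [[0,0.0001,0.0005,0.015,0.05,0.05,0.05],[0,0.0001,0.0005,0.02,0.05,0.05,0.05],[0,0.0001,0.0005,0.02,0.05,0.05,0.05],[0,0.0001,0.0002,0.02,0.05,0.05,0.05],[0,0.0001,0,0.015,0,0,0],[0,0,0,0.013,0,0,0],[0,0,0,0.009,0,0,0],[0,0,0,0.005,0,0,0],[0,0,0,0,0,0,0],[0,0,0,0,0,0,0]]}}

```text
time_s: 5.35
tool_pos: [0.4935, 0.4168, 0.162]
tool_rot: [145.2, -0.3, -1.3]
force: [0.1, 0.6, 0.9]
grip_width: 0.0871
```

```bash
python3 - <<'E'
from h import *
gp(); plan(np.array([.489,.324,.024]),[145,0,-1.1])
E
```

```text
t 5.35 grasp [0.492  0.3231 0.0274] jig [-0.3811 -0.0612  0.0274] rot [145.18  -0.32  -1.34] F [0.09 0.64 0.89] w 0.0871
n 1 row shift [-0.00274 -0.00306  0.00231] turn [-0.176 -0.121 -0.381] | total [-0.0027 -0.0031  0.0023] [-0.18 -0.12 -0.38]
```

Call:
{"name": "jog_arm", "arguments": {"rows": [[0,-0.0025,-0.0025,0.002,0,0,0],[0,0,0,0,0,0,0],[0,0,0,0,0,0,0],[0,0,0,0,0,0,0]]}}

```text
time_s: 5.68
tool_pos: [0.4905, 0.418, 0.1582]
tool_rot: [145.1, -0.3, -1.3]
force: [0.4, -0.4, 0.4]
grip_width: 0.0871
```

```bash
python3 - <<'E'
from h import *
gp(); plan(np.array([.489,.324,.024]),[145,0,-1.1])
E
```

```text
t 5.6833 grasp [0.489  0.3243 0.0236] jig [-0.3826 -0.064   0.0236] rot [145.14  -0.27  -1.3 ] F [ 0.42 -0.38  0.37] w 0.0871
n 1 row shift [ 2.8e-04  5.0e-05 -1.8e-04] turn [-0.136 -0.111 -0.317] | total [ 0.0003  0.0001 -0.0002] [-0.14 -0.11 -0.32]
```

Spot on. Closing with 18 N, then lifting.

Call:
{"name": "jog_arm", "arguments": {"rows": [[0.3,0,0,0,0,0,0],[0.6,0,0,0,0,0,0],[0.8,0,0,0,0,0,0],[0.8,0,0,0,0,0,0],[0.8,0,0,0,0,0,0],[0.8,0,0,0,0,0,0],[0.8,0,0,0,0,0,0],[0.8,0,0,0,0,0,0],[0.8,0,0,0,0,0,0]], "grip_force": 18}}

```text
time_s: 6.43
tool_pos: [0.4907, 0.4174, 0.158]
tool_rot: [145.1, -0.3, -1.3]
force: [-0.7, 0.0, 0.6]
grip_width: 0.0398
```

```bash
python3 - <<'E'
from h import *
gp()
E
```

```text
t 6.4333 grasp [0.4892 0.3237 0.0235] jig [-0.382  -0.0639  0.0235] rot [145.11  -0.26  -1.34] F [-0.68  0.02  0.56] w 0.0398
```

Call:
{"name": "jog_arm", "arguments": {"rows": [[0.8,0,0.005,-0.007,0,0,0],[0.8,0,0.0085,-0.0123,0,0,0],[0.8,0,0.0115,-0.0164,0,0,0],[0.8,0,0.0115,-0.0164,0,0,0],[0.8,0,0.0085,-0.0123,0,0,0],[0.8,0,0.004,-0.006,0,0,0],[0.8,0,0,0,0,0,0],[0.8,0,0,0,0,0,0]]}}

```text
time_s: 7.1
tool_pos: [0.4903, 0.4176, 0.244]
tool_rot: [145.2, -0.3, -1.3]
force: [0.6, -0.8, -2.5]
grip_width: 0.0397
```

```bash
python3 - <<'E'
from h import *
gp(); plan(jig(-.12,-.01,.095),[145.1,-.26,7.7])
E
```

```text
t 7.1 grasp [0.4888 0.3239 0.1094] jig [-0.3822 -0.0643  0.1094] rot [145.15  -0.29  -1.33] F [ 0.56 -0.77 -2.47] w 0.0397
n 8 row shift [0.00782 0.02528 0.01987] turn [-0.001  0.642 -0.929] | total [0.08  0.198 0.156] [-0.01  5.14 -7.43]
```

Call:
{"name": "jog_arm", "arguments": {"rows": [[0.8,0.0026,0.0084,0.0066,0,0.21,-0.31],[0.8,0.0052,0.0169,0.0133,0,0.43,-0.62],[0.8,0.0052,0.0169,0.0133,0,0.43,-0.62],[0.8,0.0052,0.0169,0.0133,0,0.43,-0.62],[0.8,0.0078,0.0253,0.02,0,0.64,-0.93],[0.8,0.0078,0.0253,0.02,0,0.64,-0.93],[0.8,0.0078,0.0253,0.02,0,0.64,-0.93],[0.8,0.0078,0.0253,0.02,0,0.64,-0.93],[0.8,0.0052,0.0169,0.0133,0,0.43,-0.62],[0.8,0.0052,0.0169,0.0133,0,0.43,-0.62],[0.8,0.0026,0.0084,0.0066,0,0.21,-0.31],[0.8,0,0,0,0,0,0]]}}

```text
time_s: 8.1
tool_pos: [0.5654, 0.1593, 0.2278]
tool_rot: [144.9, -0.1, 7.4]
force: [-0.3, -0.0, -2.4]
grip_width: 0.04
```

```bash
python3 - <<'E'
from h import *
gp(); plan(jig(0,-.01,.075),[145.1,-.26,7.7])
im,d=cams.read_camera("side"); cv2.imwrite("pics/s3.png",cv2.resize(im[80:290,120:360,::-1],None,fx=2.5,fy=2.5,interpolation=2))
E
```

```text
t 8.1 grasp [0.5777 0.0658 0.0937] jig [-0.1146 -0.0107  0.0937] rot [ 1.449e+02 -9.000e-02  7.390e+00] F [-0.32 -0.01 -2.39] w 0.04
n 4 row shift [4.000e-05 2.093e-02 2.026e-02] turn [ 0.05   0.079 -0.04 ] | total [0.0004 0.0836 0.0812] [ 0.2   0.32 -0.16]
```

View pics/s3.png

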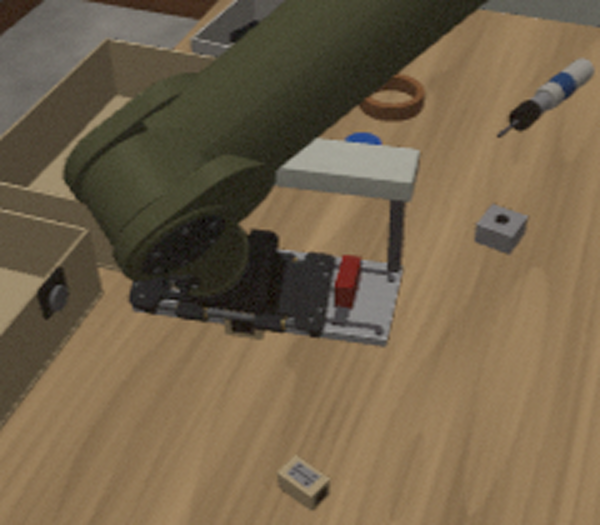

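The held block is level at crop (240, 325). The lamp and red jaw at (348, 280) are clear, and the forearm stays on the open side. Going in under the lamp.

Call:
{"name": "jog_arm", "arguments": {"rows": [[0.8,0,0.006,0.006,0,0,0],[0.8,0,0.012,0.012,0.05,0.06,0],[0.8,0,0.012,0.012,0.05,0.06,0],[0.8,0,0.015,0.014,0.05,0.06,0],[0.8,0,0.015,0.014,0.05,0.06,0],[0.8,0,0.012,0.012,0,0.06,0],[0.8,0,0.008,0.008,0,0,0],[0.8,0,0.0036,0.0032,0,0,0],[0.8,0,0,0,0,0,0],[0.8,0,0,0,0,0,0],[0.8,0,0,0,0,0,0]]}}

```text
time_s: 9.07
tool_pos: [0.5806, 0.0512, 0.2102]
tool_rot: [145.3, -0.5, 8.0]
force: [0.0, 1.1, -2.8]
grip_width: 0.0399
```

```bash
python3 - <<'E'
from h import *
gp(); plan(jig(0,-.01,.0375),[145.1,-.26,7.7])
E
```

```text
t 9.0667 grasp [ 0.5947 -0.041   0.0753] jig [-0.0065 -0.0082  0.0753] rot [145.34  -0.49   7.99] F [ 0.02  1.12 -2.81] w 0.0399
n 2 row shift [-0.00054 -0.00844  0.01736] turn [-0.123 -0.178  0.053] | total [-0.0011 -0.0168  0.0347] [-0.25 -0.36  0.11]
```

Call:
{"name": "jog_arm", "arguments": {"rows": [[0.8,-0.0002,-0.003,0.006,-0.05,-0.06,0],[0.8,-0.0002,-0.003,0.006,-0.05,-0.06,0],[0.8,-0.0002,-0.003,0.006,-0.05,-0.06,0],[0.8,-0.0002,-0.003,0.006,0,0,0],[0.8,-0.0002,-0.0025,0.005,0,0,0],[0.8,0,-0.0015,0.003,0,0,0],[0.8,0,-0.0005,0.0015,0,0,0],[0.8,0,0,0,0,0,0],[0.8,0,0,0,0,0,0],[0.8,0,0,0,0,0,0]]}}

```text
time_s: 9.9
tool_pos: [0.5808, 0.0441, 0.1735]
tool_rot: [145.1, -0.4, 7.8]
force: [-0.2, -0.6, -2.2]
grip_width: 0.0398
```

```bash
python3 - <<'E'
from h import *
gp(); plan(jig(0,-.01,.0365),[145.1,-.26,7.7])
E
```

```text
t 9.9 grasp [ 0.5943 -0.0487  0.0389] jig [ 0.0011 -0.0096  0.0389] rot [145.12  -0.35   7.77] F [-0.15 -0.6  -2.15] w 0.0398
n 1 row shift [-4.00e-05 -2.37e-03  1.35e-03] turn [-0.023 -0.115  0.004] | total [-0.     -0.0024  0.0014] [-0.02 -0.12  0.  ]
```

Call:
{"name": "jog_arm", "arguments": {"rows": [[0.8,0,-0.0009,0,0,0,0],[0.8,0,-0.0005,0.0007,0,0,0],[0.8,0,-0.0005,0.0007,0,0,0],[0.8,0,-0.0005,0.0007,0,0,0],[0.8,0,0,0,0,0,0],[0.8,0,0,0,0,0,0]]}}

```text
time_s: 10.4
tool_pos: [0.5805, 0.0449, 0.1701]
tool_rot: [145.1, -0.3, 7.8]
force: [0.4, 0.8, -1.4]
grip_width: 0.0396
```

```bash
python3 - <<'E'
from h import *
gp()
E
```

```text
t 10.4 grasp [ 0.594  -0.0479  0.0355] jig [ 0.0003 -0.0098  0.0355] rot [145.13  -0.32   7.78] F [ 0.39  0.82 -1.41] w 0.0396
```

Call:
{"name": "jog_arm", "arguments": {"rows": [[0.8,0,-0.0003,0.0004,0,0,0],[0.8,0,-0.0002,0.0003,0,0,0],[0.8,0,0,0,0,0,0],[0.8,0,0,0,0,0,0],[0.8,0,0,0,0,0,0]]}}

```text
time_s: 10.82
tool_pos: [0.5805, 0.045, 0.1699]
tool_rot: [145.1, -0.3, 7.8]
force: [-2.2, 1.6, 5.0]
grip_width: 0.0401
```

Firm contact with the plate, so release.

Call:
{"name": "jog_arm", "arguments": {"rows": [[0.5,0,0,0,0,0,0],[0.3,0,0,0,0,0,0],[0.1,0,0,0,0,0,0],[0,0,0,0,0,0,0],[0,0,0,0,0,0,0],[0,0,0,0,0,0,0]]}}

```text
time_s: 11.32
tool_pos: [0.5805, 0.0447, 0.169]
tool_rot: [145.1, -0.3, 7.8]
force: [-0.1, -0.0, -0.7]
grip_width: 0.0691
```

```bash
python3 - <<'E'
from h import *
gp()
im,d=cams.read_camera("top"); cv2.imwrite("pics/t3.png",cv2.resize(im[90:235,215:305,::-1],None,fx=4,fy=4,interpolation=2))
E
```

```text
t 11.3167 grasp [ 0.5939 -0.0481  0.0344] jig [ 0.0005 -0.01    0.0344] rot [145.13  -0.31   7.76] F [-0.08 -0.   -0.7 ] w 0.0691
```

View pics/t3.png

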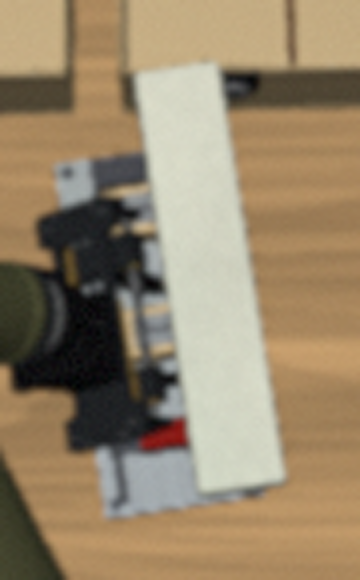

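Call:
{"name": "jog_arm", "arguments": {"rows": [[0,0,0,-0.004,0,0,0],[0,0,0,-0.01,0,0,0],[0,0,0,-0.014,0,0,0],[0,0,0,-0.016,0,0,0],[0,0,0,-0.014,0,0,0],[0.5,0,0,-0.008,0,0,0],[1,0,0,-0.004,0,0,0],[1,-0.005,0,0,0,0,0],[1,-0.015,0,0,0,0,0],[1,-0.015,0,0,0,0,0],[1,-0.01,0,0,0,0,0],[1,0,0,0,0,0,0]]}}

```text
time_s: 12.37
tool_pos: [0.5282, 0.0777, 0.2257]
tool_rot: [145.1, -0.2, 7.7]
force: [0.5, 0.4, -0.7]
grip_width: 0.0484
```

Call:
{"name": "jog_arm", "arguments": {"rows": [[1,0,0,0,0,0,0],[1,0,0,0,0,0,0],[1,0,0,0,0,0,0]]}}

```text
time_s: 12.62
tool_pos: [0.5308, 0.0783, 0.2264]
tool_rot: [145.1, -0.3, 7.8]
force: [0.3, 0.3, 1.0]
grip_width: 0.0284
```

```bash
python3 - <<'E'
from h import *
gp(); plan(jig(-.004,-.055,.037),[145,0,7.7])
im,d=cams.read_camera("side"); cv2.imwrite("pics/s4.png",cv2.resize(im[110:230,150:310,::-1],None,fx=4,fy=4,interpolation=2))
X=cloud("side",d); b=X[120:225,160:300].reshape(-1,3); J=np.array([tojig(p) for p in b])
im2,d2=cams.read_camera("top"); X2=cloud("top",d2)[95:225,225:290].reshape(-1,3); J2=np.array([tojig(p) for p in X2])
for J in (J,J2):
    m=(abs(J[:,0])<.045)&(J[:,1]>-.05)&(J[:,1]<.05)&(J[:,2]>.043)&(J[:,2]<.0525); print(m.sum(),rect(J[m]) if m.sum()>5 else 0)
E
```

```text
t 12.6167 grasp [ 0.5443 -0.0145  0.0918] jig [-0.0395 -0.0546  0.0918] rot [145.14  -0.35   7.75] F [0.3  0.26 1.  ] w 0.0284
n 2 row shift [ 0.00011 -0.00131  0.03263] turn [-0.07  -0.158 -0.078] | total [ 0.0001 -0.0026  0.0653] [-0.14 -0.32 -0.16]
41 (array([-26.9, -13.6]), 27.2, 38.5, 43.8)
141 (array([-11.7, -10.1]), 40.4, 42.6, 89.9)
```

View pics/s4.png

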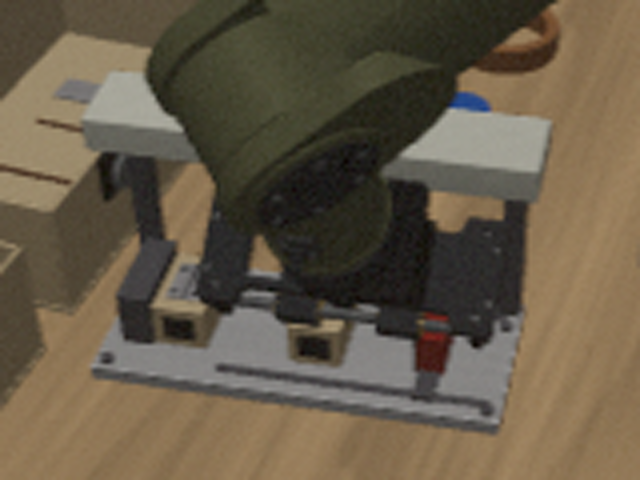

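The block stands upright on the plate at crop (318, 345), y ≈ −10 mm, in line with the fixed block at (190, 310). The jaw at (432, 350) is untouched. Going down behind the block with closed fingers.

Call:
{"name": "jog_arm", "arguments": {"rows": [[1,0,0,0,0,0,0],[1,0,0,0,0,0,0],[1,0,0,0,0,0,0],[1,0,-0.0004,0.006,0,-0.1,0],[1,0,-0.0004,0.012,0,-0.1,0],[1,0,-0.0004,0.014,0,-0.1,0],[1,0,-0.0004,0.014,0,0,0],[1,0,-0.0005,0.011,0,0,0],[1,0,-0.0005,0.006,0,0,0],[1,0,0,0.002,0,0,0],[1,0,0,0,0,0,0],[1,0,0,0,0,0,0]]}}

```text
time_s: 13.72
tool_pos: [0.5352, 0.0439, 0.1716]
tool_rot: [145.1, -0.1, 7.6]
force: [-0.7, -0.0, 0.1]
grip_width: 0.0006
```

```bash
python3 - <<'E'
from h import *
gp(); plan(jig(-.004,-.055,.037),[145,0,7.7])
E
```

```text
t 13.7167 grasp [ 0.5478 -0.0489  0.0371] jig [-0.0049 -0.0557  0.0371] rot [ 1.4514e+02 -9.0000e-02  7.6200e+00] F [-0.68 -0.01  0.08] w 0.0006
n 1 row shift [0.00082 0.00027 0.00056] turn [-0.138 -0.026 -0.116] | total [0.0008 0.0003 0.0006] [-0.14 -0.03 -0.12]
```

Call:
{"name": "jog_arm", "arguments": {"rows": [[1,0.003,0,0,0,0,0],[1,0.003,0,0,0,0,0],[1,0.004,0,0,0,0,0],[1,0.005,0,0,0,0,0],[1,0.005,0,0,0,0,0],[1,0.005,0,0,0,0,0],[1,0.005,0,0,0,0,0],[1,0.005,0,0,0,0,0],[1,0.004,0,0,0,0,0],[1,0.003,0,0,0,0,0],[1,0.002,0,0,0,0,0],[1,0,0,0,0,0,0]]}}

```text
time_s: 14.72
tool_pos: [0.5791, 0.0495, 0.1715]
tool_rot: [145.1, -0.1, 7.6]
force: [-0.0, 0.2, -0.0]
grip_width: 0.0004
```

```bash
python3 - <<'E'
from h import *
gp(); plan(jig(-.004,.005,.037),[145,0,7.7])
im2,d2=cams.read_camera("top"); X2=cloud("top",d2)[95:225,225:290].reshape(-1,3); J2=np.array([tojig(p) for p in X2])
J=J2;m=(abs(J[:,0])<.045)&(J[:,1]>-.05)&(J[:,1]<.065)&(J[:,2]>.043)&(J[:,2]<.0525); print(m.sum(),rect(J[m]) if m.sum()>5 else 0, J[m].min(0),J[m].max(0))
E
```

```text
t 14.7167 grasp [ 0.5917 -0.0434  0.0369] jig [-0.0045 -0.0115  0.0369] rot [ 1.4514e+02 -9.0000e-02  7.6000e+00] F [-0.02  0.21 -0.02] w 0.0004
n 1 row shift [1.659e-02 3.000e-05 2.500e-04] turn [-0.141 -0.022 -0.133] | total [0.0166 0.     0.0002] [-0.14 -0.02 -0.13]
71 (array([ 0.4, 15.4]), 30.4, 65.8, 21.4) [-0.02577747 -0.01971842  0.04391809] [0.00935825 0.04049415 0.05243544]
```

Call:
{"name": "jog_arm", "arguments": {"rows": [[1,0.002,0,0,0,0,0],[1,0.003,0,0,0,0,0],[1,0.004,0,0,0,0,0],[1,0.004,0,0,0,0,0],[1,0.003,0,0,0,0,0],[1,0.002,0,0,0,0,0],[1,0.002,0,0,0,0,0]]}}

```text
time_s: 15.35
tool_pos: [0.5987, 0.0522, 0.1715]
tool_rot: [145.1, -0.1, 7.6]
force: [-1.2, 0.0, 0.5]
grip_width: 0.0004
```

```bash
python3 - <<'E'
from h import *
gp()
im,d=cams.read_camera("side"); cv2.imwrite("pics/s5.png",cv2.resize(im[110:230,150:310,::-1],None,fx=4,fy=4,interpolation=2))
E
```

```text
t 15.35 grasp [ 0.6112 -0.0408  0.037 ] jig [-0.0045  0.0082  0.037 ] rot [ 1.4513e+02 -6.0000e-02  7.5900e+00] F [-1.16  0.    0.54] w 0.0004
```

View pics/s5.png

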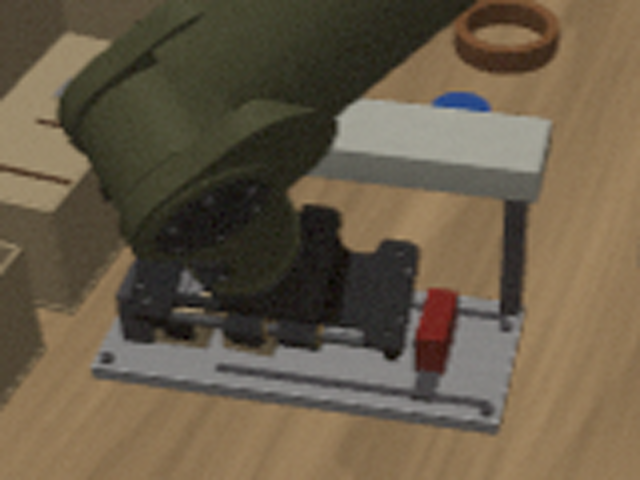

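The loose block (crop 250, 345) is still a few mm short of the fixed one (185, 335). Creeping from here and watching the force.

Call:
{"name": "jog_arm", "arguments": {"rows": [[1,0.001,0,0,0,0,0],[1,0.001,0,0,0,0,0],[1,0.001,0,0,0,0,0],[1,0.001,0,0,0,0,0],[1,0.001,0,0,0,0,0]]}}

```text
time_s: 15.82
tool_pos: [0.6034, 0.0528, 0.1715]
tool_rot: [145.1, -0.1, 7.6]
force: [-0.4, -0.7, -0.8]
grip_width: 0.0007
```

Call:
{"name": "jog_arm", "arguments": {"rows": [[1,0.0005,0,0,0,0,0],[1,0.0005,0,0,0,0,0],[1,0.0005,0,0,0,0,0]]}}

```text
time_s: 16.07
tool_pos: [0.6049, 0.053, 0.1716]
tool_rot: [145.1, -0.1, 7.6]
force: [-0.2, -0.2, 0.1]
grip_width: 0.0004
```

Call:
{"name": "jog_arm", "arguments": {"rows": [[1,0.0005,0,0,0,0,0],[1,0.0005,0,0,0,0,0]]}}

```text
time_s: 16.23
tool_pos: [0.6059, 0.0531, 0.1716]
tool_rot: [145.1, -0.1, 7.6]
force: [-0.4, 0.1, 0.7]
grip_width: 0.0004
```

Call:
{"name": "jog_arm", "arguments": {"rows": [[1,0.0005,0,0,0,0,0],[1,0.0005,0,0,0,0,0]]}}

```text
time_s: 16.4
tool_pos: [0.6069, 0.0533, 0.1716]
tool_rot: [145.1, -0.1, 7.6]
force: [-0.5, -0.6, -0.5]
grip_width: 0.0005
```

Call:
{"name": "jog_arm", "arguments": {"rows": [[1,0.0005,0,0,0,0,0],[1,0.0005,0,0,0,0,0]]}}

```text
time_s: 16.57
tool_pos: [0.6079, 0.0534, 0.1716]
tool_rot: [145.1, -0.1, 7.6]
force: [-1.3, 0.4, -0.0]
grip_width: 0.0004
```

```bash
python3 - <<'E'
from h import *
gp()
E
```

```text
t 16.5667 grasp [ 0.6204 -0.0396  0.037 ] jig [-0.0044  0.0175  0.037 ] rot [ 1.4512e+02 -6.0000e-02  7.5900e+00] F [-1.25  0.4  -0.03] w 0.0004
```

Call:
{"name": "jog_arm", "arguments": {"rows": [[1,0.0005,0,0,0,0,0],[1,0.0005,0,0,0,0,0]]}}

```text
time_s: 16.73
tool_pos: [0.6084, 0.0533, 0.1715]
tool_rot: [145.1, 0.0, 7.5]
force: [-4.1, -0.7, 1.4]
grip_width: 0.0003
```

Call:
{"name": "jog_arm", "arguments": {"rows": [[1,0.0005,0,0,0,0,0],[1,0.0005,0,0,0,0,0]]}}

```text
time_s: 16.9
tool_pos: [0.6089, 0.0532, 0.1714]
tool_rot: [145.0, 0.1, 7.5]
force: [-7.9, -1.5, 2.5]
grip_width: 0.0002
```

Call:
{"name": "jog_arm", "arguments": {"rows": [[1,0.0005,0,0,0,0,0],[1,0.0005,0,0,0,0,0]]}}

```text
time_s: 17.07
tool_pos: [0.6094, 0.0529, 0.1713]
tool_rot: [145.0, 0.2, 7.4]
force: [-9.0, -1.1, 4.7]
grip_width: 0.0008
```

```bash
python3 - <<'E'
from h import *
gp()
im,d=cams.read_camera("side"); cv2.imwrite("pics/s6.png",cv2.resize(im[170:220,175:275,::-1],None,fx=7,fy=7,interpolation=2))
E
```

```text
t 17.0667 grasp [ 0.6211 -0.0404  0.0369] jig [-0.0035  0.018   0.0369] rot [145.     0.19   7.43] F [-8.96 -1.05  4.65] w 0.0008
```

View pics/s6.png

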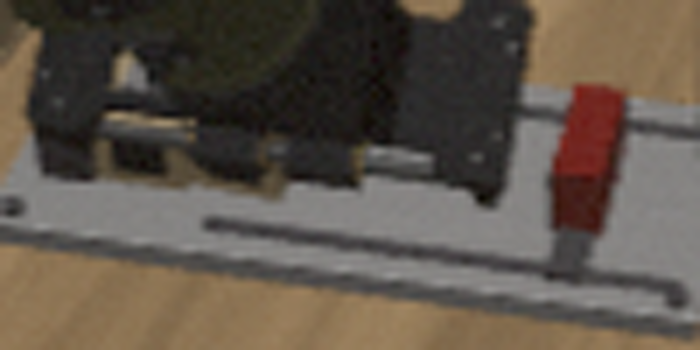

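A steady push-back of about 9 N, and the picture shows the two blocks butted at crop (190, 170). Backing off, lifting out and going behind the jaw.

Call:
{"name": "jog_arm", "arguments": {"rows": [[1,-0.002,0,0,0,0,0],[1,-0.006,0,0,0,0,0],[1,-0.008,0,0,0,0,0],[1,-0.004,0,-0.006,0,0,0],[1,0,0,-0.014,0,0,0],[1,0,0,-0.018,0,0,0],[1,0,0,-0.018,0,0,0],[1,-0.004,0,-0.01,0,0,0],[1,-0.014,0,-0.004,0,0,0],[1,-0.02,0,0,0,0,0],[1,-0.025,0,0,0,0,0],[1,-0.025,0,0,0,0,0]]}}

```text
time_s: 18.12
tool_pos: [0.4975, 0.0798, 0.2296]
tool_rot: [145.1, -0.1, 7.6]
force: [-1.1, -0.1, 0.5]
grip_width: 0.0007
```

Call:
{"name": "jog_arm", "arguments": {"rows": [[1,-0.02,0,0,0,0,0],[1,-0.014,0,0,0,0,0],[1,-0.005,0,0,0,0,0],[1,0,0,0,0,0,0],[1,0,0,0,0,0,0],[1,0,0,0,0,0,0]]}}

```text
time_s: 18.62
tool_pos: [0.4607, 0.0743, 0.2293]
tool_rot: [145.2, -0.1, 7.6]
force: [0.2, -0.8, 0.1]
grip_width: 0.0003
```

```bash
python3 - <<'E'
from h import *
gp(); plan(jig(-.004,-.13,.038),[145,0,7.7])
im,d=cams.read_camera("side"); cv2.imwrite("pics/s7.png",cv2.resize(im[165:220,175:275,::-1],None,fx=7,fy=7,interpolation=2))
im2,d2=cams.read_camera("top")
for n,d in (("side",d),("top",d2)):
    X=cloud(n,d)[95:225,160:300].reshape(-1,3); J=np.array([tojig(p) for p in X])
    for a,b in((.0,.0505),(.0505,.105)):
        m=(abs(J[:,0])<.045)&(J[:,1]>a)&(J[:,1]<b)&(J[:,2]>.044)&(J[:,2]<.0525); print(n,m.sum(),J[m].min(0).round(4),J[m].max(0).round(4),np.percentile(J[m][:,0],[2,98]).round(4))
E
```

```text
t 18.6167 grasp [ 0.4735 -0.0185  0.0947] jig [-0.045  -0.1253  0.0947] rot [145.15  -0.15   7.61] F [ 0.18 -0.77  0.1 ] w 0.0003
n 3 row shift [-0.0015   0.00025  0.02332] turn [-0.052 -0.024 -0.053] | total [-0.0045  0.0008  0.0699] [-0.15 -0.07 -0.16]
side 118 [-0.0324  0.0264  0.0443] [0.0339 0.0495 0.0524] [-0.0289  0.0324]
side 267 [-0.0328  0.051   0.0441] [0.0335 0.1049 0.0522] [-0.0316  0.0322]
top 76 [-0.0299  0.0287  0.0443] [0.0097 0.0503 0.0524] [-0.0292  0.009 ]
top 168 [-0.0323  0.051   0.044 ] [0.0098 0.1046 0.0525] [-0.031   0.0091]
```

View pics/s7.png

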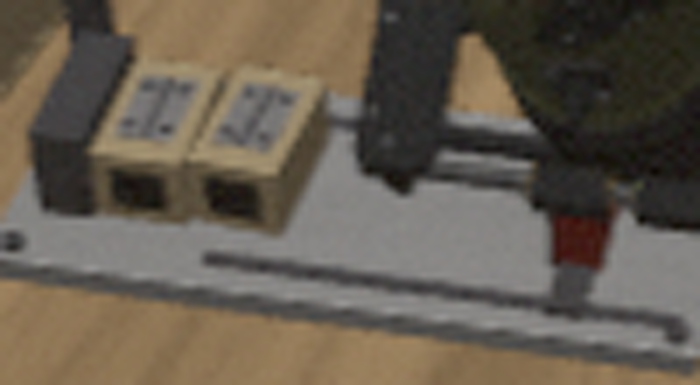

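The two blocks look flush at crop (190, 150), with no visible gap. Next I'll compare their −x faces for x offset and skew, with no extra picture needed.

```bash
python3 - <<'E'
from h import *
D=[cams.read_camera("side")[1] for _ in range(4)]
X=cloud("side",np.median(D,0))[160:225,165:290].reshape(-1,3); J=np.array([tojig(p) for p in X])
for a,b,nm in((.033,.05,"loose"),(.053,.069,"seam+"),(.073,.109,"fixed")):
    m=(J[:,0]<-.024)&(J[:,0]>-.045)&(J[:,1]>a)&(J[:,1]<b)&(J[:,2]>.018)&(J[:,2]<.044)
    q=J[m]; print(nm,m.sum(),"x",q[:,0].mean().round(4),q[:,0].std().round(4),"y-slope",np.polyfit(q[:,1],q[:,0],1).round(3))
m=(J[:,0]<-.024)&(J[:,0]>-.045)&(J[:,1]>.033)&(J[:,1]<.069)&(J[:,2]>.018)&(J[:,2]<.044);q=J[m]; print("loose all",q[:,0].mean(),np.polyfit(q[:,1],q[:,0],1))
E
```

```text
loose 36 x -0.0291 0.001 y-slope [ 0.132 -0.034]
seam+ 32 x -0.0273 0.001 y-slope [ 0.146 -0.036]
fixed 75 x -0.031 0.0008 y-slope [ 0.018 -0.033]
loose all -0.028194196083016716 [ 0.0992938  -0.03321469]
```

```bash
python3 - <<'E'
from h import *
R=[cams.read_camera("side") for _ in range(6)]
d=np.median([r[1] for r in R],0); im=np.mean([r[0] for r in R],0)
np.savez("s8.npz",d=d,im=im)
Xf=cloud("side",d); J=np.array([tojig(p) for p in Xf[160:225,165:290].reshape(-1,3)])
for lo,hi in((.018,.044),(.02,.03),(.03,.042)):
    m=(abs(J[:,0])<.026)&(J[:,1]>.018)&(J[:,1]<.045)&(J[:,2]>lo)&(J[:,2]<hi); q=J[m]
    print("-y face",m.sum(),q[:,1].mean().round(4),q[:,1].std().round(4),np.polyfit(q[:,0],q[:,1],1).round(4))
# top: seam & edges by dense image rectified onto plane z=.048 in jig frame (0.5 mm/px)
p=cams.camera_params("side"); f=192/np.tan(np.radians(p["vfov"]/2)); Rm=RM(p["attitude"])
gx=np.arange(-.05,.05,.0004); gy=np.arange(.0,.14,.0004); 
a=np.radians(PSI); W=O+gx[:,None,None]*np.array([np.sin(a),-np.cos(a),0])+gy[None,:,None]*np.array([np.cos(a),np.sin(a),0])+[0,0,.048]
c=(W-p["eye"])@Rm; u=(p["cx"]+f*c[...,0]/-c[...,2]).astype(np.float32); v=(p["cy"]-f*c[...,1]/-c[...,2]).astype(np.float32)
r=cv2.remap(im.astype(np.float32),u,v,cv2.INTER_CUBIC); r=np.clip(r*1.6,0,255).astype(np.uint8)
r=cv2.resize(r,None,fx=2,fy=2)[...,::-1]; cv2.imwrite("pics/r8.png",r); print(r.shape)
E
```

```text
-y face 46 0.0294 0.0014 [-0.0881  0.0294]
-y face 18 0.0292 0.0013 [-0.0814  0.0293]
-y face 23 0.0293 0.0014 [-0.095   0.0294]
(500, 700, 3)
```

View pics/r8.png

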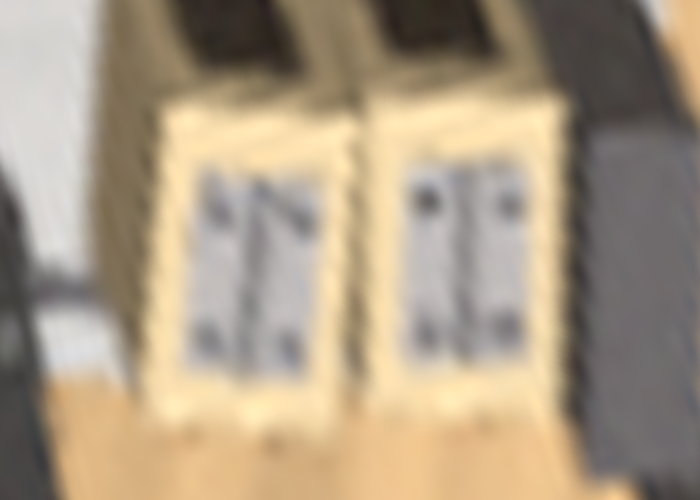

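The rectified top view shows the loose block (px 250, 260) turned about 5° against the fixed one (465, 260). The gap is at the +x end, hidden under the lamp, so the block isn't flush and some of that 9 N may have come from something else. I'll check the gripper's own shape in the depth image before pushing again.

```bash
python3 - <<'E'
from h import *
o=status.get_obs(); R=RM(o["tool_rot"])
d2=cams.read_camera("top")[1]; d=np.load("s8.npz")["d"]
P=[]
for n,dd in(("side",d),("top",d2)):
    X=cloud(n,dd); X=X[dd>0].reshape(-1,3); X=X[X[:,2]>.064]; P.append((X-o["tool_pos"])@R)
for nm,T in zip(("side","top"),P):
    for z in range(60,190,10):
        m=(abs(T[:,0])<.13)&(abs(T[:,1])<.075)&(T[:,2]>z/1e3)&(T[:,2]<=(z+10)/1e3)
        # keep out lamp
        W=T@R.T+o["tool_pos"]; 
        J=np.stack([(W-O)@[np.sin(np.radians(PSI)),-np.cos(np.radians(PSI)),0]],1)[:,0]; m&=J<0
        q=T[m]; 
        if m.sum()>3: print(nm,z,m.sum(),"x",q[:,0].min().round(3),q[:,0].max().round(3),"y",q[:,1].min().round(3),q[:,1].max().round(3))
E
```

```text
side 60 707 x -0.094 0.095 y -0.036 0.037
side 70 240 x -0.094 0.096 y -0.037 0.038
side 80 133 x -0.092 0.092 y -0.037 -0.023
side 90 145 x -0.085 0.086 y -0.037 -0.023
side 100 19 x -0.085 0.085 y -0.037 -0.033
top 60 479 x -0.095 0.095 y -0.037 0.039
top 70 295 x -0.095 0.096 y -0.039 0.039
top 80 151 x -0.091 0.094 y -0.02 0.041
top 90 187 x -0.086 0.085 y -0.034 0.04
top 100 40 x -0.086 0.086 y 0.015 0.04
top 110 5 x -0.087 0.08 y 0.004 0.035
top 130 6 x 0.002 0.007 y -0.011 0.012
top 140 13 x -0.011 0.011 y 0.006 0.013
top 150 13 x -0.011 0.011 y 0.006 0.012
top 160 12 x -0.008 0.008 y 0.005 0.012
top 170 13 x -0.009 0.008 y -0.0 0.013
```

The gripper shape matches the text, and the body clears the stop. So the cause is that the tapered fingers pushed on the block's top edge left of centre. The block turned and jammed on its −x corner, and it also sits about 3 mm too far to +x. The fix is to press lightly on its top, drag it 3 mm to −x, then push again right of centre so that it swings flush.

```bash
python3 - <<'E'
from h import *
gp(); plan(jig(0,.0495,.085),[145,0,7.7])
E
```

```text
t 19.2667 grasp [ 0.4723 -0.0189  0.0943] jig [-0.0447 -0.1265  0.0943] rot [ 1.4513e+02 -7.0000e-02  7.6000e+00] F [ 0.17 -0.99  0.33] w 0.0003
n 6 row shift [0.02935 0.00513 0.00554] turn [-0.021  0.001 -0.02 ] | total [0.1761 0.0307 0.0332] [-0.13  0.   -0.12]
```

Call:
{"name": "jog_arm", "arguments": {"rows": [[1,0.006,0,0,0,0,0],[1,0.016,0,0,0,0,0],[1,0.025,0,0,-0.03,0,-0.03],[1,0.025,0.003,0.003,-0.03,0,-0.03],[1,0.025,0.006,0.006,-0.03,0,-0.03],[1,0.025,0.006,0.007,-0.03,0,-0.03],[1,0.025,0.006,0.007,0,0,0],[1,0.018,0.006,0.007,0,0,0],[1,0.008,0.003,0.003,0,0,0],[1,0.003,0.0007,0,0,0,0],[1,0,0,0,0,0,0],[1,0,0,0,0,0,0]]}}

```text
time_s: 20.27
tool_pos: [0.6393, 0.0545, 0.2194]
tool_rot: [145.0, 0.0, 7.7]
force: [-0.6, -0.6, 0.2]
grip_width: 0.0005
```

Call:
{"name": "jog_arm", "arguments": {"rows": [[1,0,-0.002,0.003,0,0,0],[1,0,-0.002,0.003,0,0,0],[1,0,-0.0014,0.002,0,0,0],[1,0,0,0,0,0,0],[1,0,0,0,0,0,0]]}}

```text
time_s: 20.68
tool_pos: [0.6398, 0.0537, 0.2096]
tool_rot: [145.0, 0.0, 7.7]
force: [-0.4, -0.1, 0.7]
grip_width: 0.0007
```

```bash
python3 - <<'E'
from h import *
gp()
E
```

```text
t 20.6833 grasp [ 0.6523 -0.0395  0.0753] jig [-0.0002  0.0491  0.0753] rot [1.45e+02 3.00e-02 7.71e+00] F [-0.43 -0.06  0.7 ] w 0.0007
```

Call:
{"name": "jog_arm", "arguments": {"rows": [[1,0,-0.001,0.0015,0,0,0],[1,0,-0.001,0.0015,0,0,0],[1,0,-0.001,0.0014,0,0,0],[1,0,0,0,0,0,0]]}}

```text
time_s: 21.02
tool_pos: [0.64, 0.0534, 0.2041]
tool_rot: [145.0, 0.0, 7.7]
force: [-0.6, 0.3, 0.4]
grip_width: 0.0006
```

Call:
{"name": "jog_arm", "arguments": {"rows": [[1,0,-0.0006,0.0008,0,0,0],[1,0,0,0,0,0,0]]}}

```text
time_s: 21.18
tool_pos: [0.6401, 0.0535, 0.2035]
tool_rot: [145.0, 0.0, 7.7]
force: [-1.7, -0.5, 0.8]
grip_width: 0.0006
```

Call:
{"name": "jog_arm", "arguments": {"rows": [[1,0,-0.0006,0.0008,0,0,0],[1,0,0,0,0,0,0]]}}

```text
time_s: 21.35
tool_pos: [0.6401, 0.0536, 0.2031]
tool_rot: [145.0, -0.0, 7.7]
force: [-1.3, 0.4, 3.6]
grip_width: 0.0003
```

Contact. A touch more load, then drag toward −x (world +y).

Call:
{"name": "jog_arm", "arguments": {"rows": [[1,0,-0.0003,0.0005,0,0,0],[1,0,-0.0003,0.0005,0,0,0],[1,0,0,0,0,0,0]]}}

```text
time_s: 21.6
tool_pos: [0.6401, 0.0537, 0.2027]
tool_rot: [144.9, -0.0, 7.7]
force: [-3.1, 1.9, 7.9]
grip_width: 0.0003
```

Call:
{"name": "jog_arm", "arguments": {"rows": [[1,0,-0.0004,-0.0003,0,0,0],[1,0,-0.0008,-0.0006,0,0,0],[1,0,-0.0008,-0.0006,0,0,0],[1,0,0,0,0,0,0]]}}

```text
time_s: 21.93
tool_pos: [0.6401, 0.0545, 0.2026]
tool_rot: [144.8, -0.0, 7.6]
force: [-1.3, -2.0, 5.7]
grip_width: 0.0008
```

Call:
{"name": "jog_arm", "arguments": {"rows": [[1,0,-0.0008,-0.0006,0,0,0],[1,0,-0.0008,-0.0006,0,0,0],[1,0,0,0,0,0,0]]}}

```text
time_s: 22.18
tool_pos: [0.6401, 0.0565, 0.2027]
tool_rot: [144.8, -0.1, 7.6]
force: [0.0, -2.9, 4.9]
grip_width: 0.0003
```

```bash
cat >> h.py <<'E'
def rectified(k=5):
    R=[cams.read_camera("side") for _ in range(k)]
    d=np.median([r[1] for r in R],0); im=np.mean([r[0] for r in R],0)
    p=cams.camera_params("side"); f=192/np.tan(np.radians(p["vfov"]/2)); Rm=RM(p["attitude"])
    gx=np.arange(-.05,.05,.0004); gy=np.arange(-.05,.14,.0004)
    a=np.radians(PSI); W=O+gx[:,None,None]*np.array([np.sin(a),-np.cos(a),0])+gy[None,:,None]*np.array([np.cos(a),np.sin(a),0])+[0,0,.048]
    c=(W-p["eye"])@Rm; u=(p["cx"]+f*c[...,0]/-c[...,2]).astype(np.float32); v=(p["cy"]-f*c[...,1]/-c[...,2]).astype(np.float32)
    r=np.clip(cv2.remap(im.astype(np.float32),u,v,cv2.INTER_CUBIC)*1.6,0,255).astype(np.uint8)
    return cv2.resize(r,None,fx=1.6,fy=1.6)[...,::-1],d
def faces(d):
    J=np.array([tojig(p) for p in cloud("side",d)[155:225,165:290].reshape(-1,3)])
    x,y,z=J.T; zz=(z>.018)&(z<.044)
    for nm,m in (("loose -x",(x<-.022)&(x>-.045)&(y>.033)&(y<.067)&zz),("fixed -x",(x<-.024)&(x>-.045)&(y>.075)&(y<.107)&zz)):
        q=J[m]; print(nm,m.sum(),"x",q[:,0].mean().round(4) if m.sum() else 0,"dx/dy",np.polyfit(q[:,1],q[:,0],1)[0].round(3) if m.sum()>5 else 0)
    m=(abs(x)<.026)&(y>.015)&(y<.045)&zz; q=J[m]
    if m.sum()>8: print("loose -y",m.sum(),"y",q[:,1].mean().round(4),"dy/dx",np.polyfit(q[:,0],q[:,1],1)[0].round(3))
E
python3 - <<'E'
from h import *
gp(); r,d=rectified(3); faces(d)
E
```

```text
t 22.1833 grasp [ 0.6528 -0.0371  0.0687] jig [-0.0025  0.0499  0.0687] rot [ 1.4481e+02 -8.0000e-02  7.6200e+00] F [ 0.04 -2.92  4.87] w 0.0003
loose -x 72 x -0.0283 dx/dy 0.074
fixed -x 69 x -0.0308 dx/dy 0.002
loose -y 36 y 0.0299 dy/dx -0.084
```

Call:
{"name": "jog_arm", "arguments": {"rows": [[1,0,-0.0006,0.0008,0,0,0],[1,0,-0.0003,0.0004,0,0,0],[1,0,-0.0008,-0.0006,0,0,0],[1,0,-0.0008,-0.0006,0,0,0],[1,0,-0.0008,-0.0006,0,0,0],[1,0,-0.0008,-0.0006,0,0,0],[1,0,0,0,0,0,0]]}}

```text
time_s: 22.92
tool_pos: [0.6401, 0.0593, 0.2022]
tool_rot: [144.7, -0.1, 7.6]
force: [0.4, -5.1, 8.2]
grip_width: 0.0003
```

```bash
python3 - <<'E'
from h import *
gp(); r,d=rectified(3); faces(d)
E
```

```text
t 22.9167 grasp [ 0.6529 -0.0348  0.0685] jig [-0.0049  0.0503  0.0685] rot [ 1.4465e+02 -1.3000e-01  7.5500e+00] F [ 0.36 -5.1   8.18] w 0.0003
loose -x 74 x -0.0282 dx/dy 0.074
fixed -x 69 x -0.0308 dx/dy -0.001
loose -y 34 y 0.0299 dy/dx -0.095
```

Top drag just slips (µ≈0.6) and the block hasn't moved. The better plan is to push on the −y face well right of centre while moving obliquely toward −x. The block then pivots free of the fixed one and gets carried sideways too.

Call:
{"name": "jog_arm", "arguments": {"rows": [[1,0,0.003,-0.004,0,0,0],[1,0,0.005,-0.008,0,0,0],[1,-0.005,0.002,-0.002,0,0,0],[1,-0.012,0,0,0,0,0],[1,-0.014,0,0,0,0,0],[1,-0.01,0.004,0.003,0,0,0],[1,-0.004,0.006,0.004,0,0,0],[1,0,0.003,0.003,0,0,0],[1,0,0,0,0,0,0],[1,0,0,0,0,0,0]]}}

```text
time_s: 23.9
tool_pos: [0.5971, 0.0392, 0.2167]
tool_rot: [145.0, -0.0, 7.7]
force: [0.0, 0.3, 0.3]
grip_width: 0.0007
```

```bash
python3 - <<'E'
from h import *
gp(); print(status.get_obs()["qpos"].round(1)); plan(jig(.012,.005,.047),[145,0,7.7]); r,d=rectified(4); faces(d)
E
```

```text
t 23.9 grasp [ 0.6097 -0.054   0.0823] jig [0.0084 0.0049 0.0823] rot [ 1.4502e+02 -4.0000e-02  7.6500e+00] F [0.01 0.29 0.27] w 0.0007
[  3.5  26.1 -24.2 102.2  48.   70.7 -35.2]
n 2 row shift [ 6.000e-05 -8.700e-03  1.549e-02] turn [-0.011 -0.002 -0.03 ] | total [ 0.0001 -0.0174  0.031 ] [-0.02 -0.   -0.06]
loose -x 74 x -0.0281 dx/dy 0.091
fixed -x 70 x -0.0308 dx/dy 0.004
loose -y 47 y 0.0294 dy/dx -0.089
```

Call:
{"name": "jog_arm", "arguments": {"rows": [[1,0,-0.002,0.004,0,0,0],[1,0,-0.004,0.007,0,0,0],[1,0,-0.0045,0.008,0,0,0],[1,0,-0.004,0.007,0,0,0],[1,0,-0.0029,0.005,0,0,0],[1,0,0,0,0,0,0],[1,0.002,0,0,0,0,0],[1,0.002,0,0,0,0,0],[1,0.002,0,0,0,0,0],[1,0,0,0,0,0,0]]}}

```text
time_s: 24.93
tool_pos: [0.6037, 0.0371, 0.1818]
tool_rot: [145.0, -0.1, 7.7]
force: [-0.2, 0.6, -0.2]
grip_width: 0.0005
```

```bash
python3 - <<'E'
from h import *
gp(); r,d=rectified(4); faces(d)
E
```

```text
t 24.9333 grasp [ 0.6165 -0.0561  0.0474] jig [0.0114 0.0114 0.0474] rot [ 1.4501e+02 -8.0000e-02  7.7000e+00] F [-0.18  0.6  -0.15] w 0.0005
loose -x 75 x -0.0283 dx/dy 0.103
fixed -x 67 x -0.0307 dx/dy -0.01
loose -y 24 y 0.0303 dy/dx -0.084
```

Call:
{"name": "jog_arm", "arguments": {"rows": [[1,0.0015,0,0,0,0,0],[1,0.0015,0,0,0,0,0],[1,0.001,0,0,0,0,0],[1,0.0008,-0.0003,-0.0002,0,0,0],[1,0.0007,-0.00035,-0.00025,0,0,0],[1,0.0007,-0.00035,-0.00025,0,0,0],[1,0.0007,-0.00035,-0.00025,0,0,0]]}}

```text
time_s: 25.72
tool_pos: [0.6096, 0.0395, 0.1812]
tool_rot: [145.0, 0.0, 7.7]
force: [-0.1, -0.9, 1.3]
grip_width: 0.0005
```

```bash
python3 - <<'E'
from h import *
gp(); r,d=rectified(3); faces(d)
E
```

```text
t 25.7167 grasp [ 0.6222 -0.0538  0.0469] jig [0.0099 0.0173 0.0469] rot [1.45e+02 2.00e-02 7.69e+00] F [-0.08 -0.87  1.35] w 0.0005
loose -x 73 x -0.0282 dx/dy 0.095
fixed -x 68 x -0.0308 dx/dy 0.0
loose -y 20 y 0.0308 dy/dx -0.078
```

Call:
{"name": "jog_arm", "arguments": {"rows": [[1,0.0007,-0.00035,-0.00025,0,0,0],[1,0.0007,-0.00035,-0.00025,0,0,0],[1,0.0007,-0.00035,-0.00025,0,0,0]]}}

```text
time_s: 26.12
tool_pos: [0.6115, 0.0408, 0.1812]
tool_rot: [145.0, 0.0, 7.7]
force: [-1.1, -0.1, 0.6]
grip_width: 0.0002
```

```bash
python3 - <<'E'
from h import *
gp(); r,d=rectified(3); faces(d)
E
```

```text
t 26.1167 grasp [ 0.624  -0.0525  0.0469] jig [0.0088 0.0193 0.0469] rot [1.4499e+02 2.0000e-02 7.6700e+00] F [-1.14 -0.07  0.59] w 0.0002
loose -x 72 x -0.0286 dx/dy 0.038
fixed -x 71 x -0.0309 dx/dy 0.008
loose -y 16 y 0.031 dy/dx -0.054
```

Call:
{"name": "jog_arm", "arguments": {"rows": [[1,0.0007,-0.00035,-0.00025,0,0,0],[1,0.0007,-0.00035,-0.00025,0,0,0],[1,0.0007,-0.00035,-0.00025,0,0,0]]}}

```text
time_s: 26.52
tool_pos: [0.6128, 0.0415, 0.181]
tool_rot: [144.9, 0.1, 7.6]
force: [-4.4, -3.9, 1.8]
grip_width: 0.0006
```

```bash
python3 - <<'E'
from h import *
gp(); r,d=rectified(3); faces(d)
E
```

```text
t 26.5167 grasp [ 0.6249 -0.0521  0.0468] jig [0.0086 0.0202 0.0468] rot [144.9    0.15   7.56] F [-4.4  -3.89  1.78] w 0.0006
loose -x 78 x -0.0287 dx/dy 0.044
fixed -x 72 x -0.031 dx/dy 0.034
loose -y 15 y 0.0311 dy/dx -0.04
```

Rotation is coming out, and the finger grips well sideways (ratio 0.88). Now dragging to −x.

Call:
{"name": "jog_arm", "arguments": {"rows": [[1,0.0002,-0.0005,-0.00035,0,0,0],[1,0.0002,-0.0005,-0.00035,0,0,0],[1,0,-0.0005,-0.00035,0,0,0],[1,0,-0.0005,-0.00035,0,0,0]]}}

```text
time_s: 27.0
tool_pos: [0.6127, 0.0434, 0.1809]
tool_rot: [144.9, 0.2, 7.5]
force: [-5.4, -4.3, 0.5]
grip_width: 0.0006
```

```bash
python3 - <<'E'
from h import *
gp(); r,d=rectified(3); faces(d)
E
```

```text
t 27.0 grasp [ 0.6246 -0.0503  0.0468] jig [0.0067 0.0202 0.0468] rot [144.86   0.19   7.52] F [-5.44 -4.33  0.46] w 0.0006
loose -x 75 x -0.0288 dx/dy 0.015
fixed -x 70 x -0.0307 dx/dy 0.004
loose -y 12 y 0.0314 dy/dx -0.034
```

Call:
{"name": "jog_arm", "arguments": {"rows": [[1,0.0006,0,0,0,0,0],[1,0.0006,0,0,0,0,0],[1,0.0004,0,0,0,0,0],[1,0,0,0,0,0,0]]}}

```text
time_s: 27.48
tool_pos: [0.6137, 0.0431, 0.1807]
tool_rot: [144.8, 0.3, 7.4]
force: [-6.8, -4.2, 2.6]
grip_width: 0.0008
```

```bash
python3 - <<'E'
from h import *
gp(); r,d=rectified(4); faces(d)
E
```

```text
t 27.4833 grasp [ 0.6253 -0.0507  0.0467] jig [0.0073 0.0208 0.0467] rot [144.8    0.29   7.44] F [-6.79 -4.19  2.63] w 0.0008
loose -x 74 x -0.0287 dx/dy 0.009
fixed -x 69 x -0.0308 dx/dy 0.005
loose -y 12 y 0.0316 dy/dx -0.012
```

Call:
{"name": "jog_arm", "arguments": {"rows": [[1,0.0006,0,0,0,0,0],[1,0.0006,0,0,0,0,0],[1,0,0,0,0,0,0]]}}

```text
time_s: 27.93
tool_pos: [0.6144, 0.043, 0.1806]
tool_rot: [144.8, 0.4, 7.4]
force: [-9.3, -4.7, 2.5]
grip_width: 0.0006
```

Call:
{"name": "jog_arm", "arguments": {"rows": [[1,-0.002,0,0,0,0,0],[1,-0.006,0,0,0,0,0],[1,-0.008,0,0,0,0,0],[1,-0.006,0,-0.006,0,0,0],[1,-0.01,0,-0.014,0,0,0],[1,-0.015,0,-0.018,0,0,0],[1,-0.02,0,-0.014,0,0,0],[1,-0.025,0,-0.006,0,0,0],[1,-0.025,0,0,0,0,0],[1,-0.02,0,0,0,0,0],[1,-0.012,0,0,0,0,0],[1,-0.002,0,0,0,0,0]]}}

```text
time_s: 28.93
tool_pos: [0.4601, 0.0586, 0.2292]
tool_rot: [145.0, -0.0, 7.8]
force: [-0.3, 0.1, -0.6]
grip_width: 0.0005
```

```bash
python3 - <<'E'
from h import *
gp(); r,d=rectified(6); faces(d); cv2.imwrite("pics/r9.png",r); print(r.shape); plan(jig(-.004,-.13,.038),[145,0,7.7])
E
```

```text
t 28.9333 grasp [ 0.4729 -0.0346  0.095 ] jig [-0.0291 -0.1281  0.095 ] rot [ 1.4496e+02 -1.0000e-02  7.8100e+00] F [-0.25  0.1  -0.6 ] w 0.0005
loose -x 75 x -0.0286 dx/dy 0.004
fixed -x 70 x -0.0308 dx/dy 0.003
loose -y 39 y 0.0313 dy/dx -0.018
(400, 760, 3)
n 2 row shift [-0.00233 -0.00615  0.03024] turn [-0.021 -0.021 -0.013] | total [-0.0047 -0.0123  0.0605] [-0.04 -0.04 -0.03]
```

View pics/r9.png

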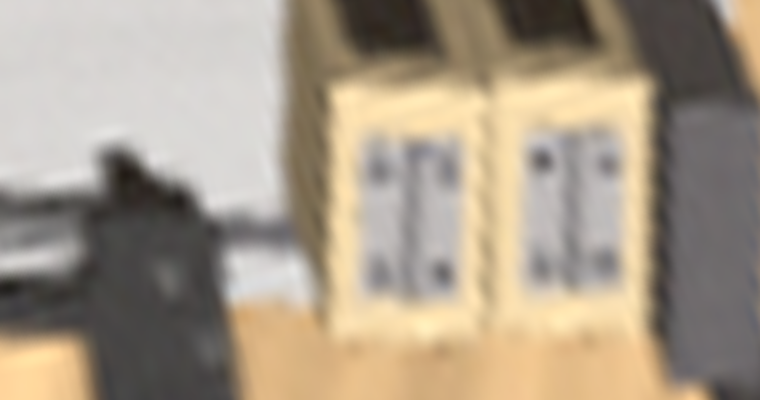

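The blocks are now parallel and closed along the whole seam (px 487, 80–340). The −y face is at 31.3 mm (31.0 expected), and the x offset is about 2 mm, within calibration accuracy. Now the jaw: going down behind it.

Call:
{"name": "jog_arm", "arguments": {"rows": [[1,-0.001,-0.001,0.006,0,0,0],[1,-0.001,-0.001,0.012,0,0,0],[1,-0.001,-0.0015,0.014,0,0,0],[1,0,-0.0015,0.014,0,0,0],[1,0,-0.0015,0.01,0,0,0],[1,0,-0.0013,0.005,0,0,0],[1,0,0,0.0007,0,0,0],[1,0,0,0,0,0,0],[1,0,0,0,0,0,0]]}}

```text
time_s: 29.98
tool_pos: [0.4634, 0.0293, 0.174]
tool_rot: [145.0, -0.0, 7.7]
force: [-0.2, 0.2, -0.1]
grip_width: 0.0002
```

Call:
{"name": "jog_arm", "arguments": {"rows": [[1,0.003,0,0,0,0,0],[1,0.004,0,0,0,0,0],[1,0.004,0,0,0,0,0],[1,0.004,0,0,0,0,0],[1,0.004,0,0,0,0,0],[1,0.003,0,0,0,0,0]]}}

```text
time_s: 30.48
tool_pos: [0.4853, 0.0321, 0.1739]
tool_rot: [145.0, 0.0, 7.7]
force: [-2.3, 0.8, 1.6]
grip_width: 0.0005
```

```bash
python3 - <<'E'
from h import *
gp()
E
```

```text
t 30.4833 grasp [ 0.4979 -0.0611  0.0396] jig [ 0.0005 -0.1069  0.0396] rot [1.45e+02 1.00e-02 7.68e+00] F [-2.29  0.75  1.61] w 0.0005
```

Call:
{"name": "jog_arm", "arguments": {"rows": [[1,0.004,0,0,0,0,0],[1,0.005,0,0,0,0,0],[1,0.005,0,0,0,0,0],[1,0.005,0,0,0,0,0],[1,0.005,0,0,0,0,0],[1,0.005,0,0,0,0,0],[1,0.005,0,0,0,0,0],[1,0.005,0,0,0,0,0],[1,0.005,0,0,0,0,0],[1,0.005,0,0,0,0,0],[1,0.005,0,0,0,0,0],[1,0.005,0,0,0,0,0]]}}

```text
time_s: 31.48
tool_pos: [0.5438, 0.0398, 0.1738]
tool_rot: [145.0, 0.0, 7.7]
force: [-1.7, 0.1, 2.7]
grip_width: 0.0007
```

Call:
{"name": "jog_arm", "arguments": {"rows": [[1,0.005,0,0,0,0,0],[1,0.005,0,0,0,0,0],[1,0.004,0,0,0,0,0],[1,0.004,0,0,0,0,0],[1,0.004,0,0,0,0,0],[1,0.003,0,0,0,0,0],[1,0.003,0,0,0,0,0],[1,0.002,0,0,0,0,0],[1,0,0,0,0,0,0]]}}

```text
time_s: 32.23
tool_pos: [0.5735, 0.0439, 0.1738]
tool_rot: [145.0, -0.0, 7.7]
force: [-0.4, 0.2, 0.5]
grip_width: 0.0006
```

```bash
python3 - <<'E'
from h import *
gp(); r,d=rectified(3); cv2.imwrite("pics/r10.png",r)
X=cloud("side",d)[150:225,165:290].reshape(-1,3); im=cams.read_camera("side")[0][150:225,165:290].reshape(-1,3).astype(int)
J=np.array([tojig(p) for p in X]); red=(im[:,0]>1.8*im[:,1])&(im[:,0]>60); print(red.sum(),J[red].min(0),J[red].max(0)); faces(d)
E
```

```text
t 32.2333 grasp [ 0.5862 -0.0493  0.0394] jig [ 0.0006 -0.0178  0.0394] rot [ 1.4501e+02 -3.0000e-02  7.7000e+00] F [-0.45  0.22  0.54] w 0.0006
16 [-0.02788768 -0.00454411  0.01845021] [-0.02509744  0.01420795  0.03216667]
loose -x 68 x -0.0285 dx/dy -0.0
fixed -x 60 x -0.0309 dx/dy -0.005
```

Call:
{"name": "jog_arm", "arguments": {"rows": [[1,0.002,0,0,0,0,0],[1,0.002,0,0,0,0,0],[1,0.002,0,0,0,0,0],[1,0.002,0,0,0,0,0],[1,0.001,0,0,0,0,0],[1,0.001,0,0,0,0,0]]}}

```text
time_s: 32.93
tool_pos: [0.5831, 0.0452, 0.1736]
tool_rot: [145.0, 0.0, 7.7]
force: [-2.5, -1.1, 0.4]
grip_width: 0.0005
```

Call:
{"name": "jog_arm", "arguments": {"rows": [[1,0.0005,0,0,0,0,0],[1,0.0005,0,0,0,0,0],[1,0.0005,0,0,0,0,0],[1,0.0005,0,0,0,0,0]]}}

```text
time_s: 33.27
tool_pos: [0.585, 0.0454, 0.1737]
tool_rot: [145.0, 0.0, 7.7]
force: [-2.3, -0.3, -0.6]
grip_width: 0.0006
```

Call:
{"name": "jog_arm", "arguments": {"rows": [[1,0.0005,0,0,0,0,0],[1,0.0005,0,0,0,0,0]]}}

```text
time_s: 33.43
tool_pos: [0.586, 0.0456, 0.1737]
tool_rot: [145.0, 0.0, 7.7]
force: [-1.5, 0.4, -0.0]
grip_width: 0.0007
```

Call:
{"name": "jog_arm", "arguments": {"rows": [[1,0.0005,0,0,0,0,0],[1,0.0005,0,0,0,0,0]]}}

```text
time_s: 33.6
tool_pos: [0.587, 0.0457, 0.1737]
tool_rot: [145.0, 0.0, 7.7]
force: [-2.2, -0.1, -0.5]
grip_width: 0.0004
```

Call:
{"name": "jog_arm", "arguments": {"rows": [[1,0.0005,0,0,0,0,0],[1,0.0005,0,0,0,0,0]]}}

```text
time_s: 33.77
tool_pos: [0.5878, 0.0458, 0.1737]
tool_rot: [145.0, 0.0, 7.7]
force: [-3.0, -0.5, -0.6]
grip_width: 0.0001
```

Call:
{"name": "jog_arm", "arguments": {"rows": [[1,0.0005,0,0,0,0,0],[1,0.0005,0,0,0,0,0]]}}

```text
time_s: 33.93
tool_pos: [0.5884, 0.0459, 0.1735]
tool_rot: [145.0, 0.1, 7.6]
force: [-7.0, 0.3, 2.4]
grip_width: 0.0003
```

Call:
{"name": "jog_arm", "arguments": {"rows": [[1,0.0005,0,0,0,0,0],[1,0.0005,0,0,0,0,0]]}}

```text
time_s: 34.1
tool_pos: [0.5888, 0.046, 0.1734]
tool_rot: [145.0, 0.2, 7.6]
force: [-8.1, 0.2, 3.2]
grip_width: 0.0006
```

Call:
{"name": "jog_arm", "arguments": {"rows": [[1,0.0005,0,0,0,0,0],[1,0.0003,0,0,0,0,0],[1,0,0,0,0,0,0]]}}

```text
time_s: 34.35
tool_pos: [0.589, 0.0461, 0.1733]
tool_rot: [144.9, 0.3, 7.6]
force: [-10.1, 0.2, 4.0]
grip_width: 0.0006
```

Call:
{"name": "jog_arm", "arguments": {"rows": [[1,0.0004,0,0,0,0,0],[1,0,0,0,0,0,0],[1,0,0,0,0,0,0]]}}

```text
time_s: 34.6
tool_pos: [0.5892, 0.0461, 0.1734]
tool_rot: [144.9, 0.3, 7.5]
force: [-10.3, 0.3, 4.7]
grip_width: 0.0007
```

```bash
python3 - <<'E'
from h import *
gp(); r,d=rectified(6); faces(d); gp()
E
```

```text
t 34.6 grasp [ 0.6008 -0.0474  0.0391] jig [ 0.0007 -0.003   0.0391] rot [144.93   0.31   7.55] F [-10.32   0.25   4.68] w 0.0007
loose -x 54 x -0.029 dx/dy 0.006
fixed -x 59 x -0.0309 dx/dy -0.011
t 34.9 grasp [ 0.6008 -0.0474  0.0391] jig [ 0.0007 -0.003   0.0391] rot [144.93   0.31   7.54] F [-10.98   1.03   3.82] w 0.0001
```

Call:
{"name": "jog_arm", "arguments": {"rows": [[1,0.0004,0,0,0,0,0],[1,0,0,0,0,0,0],[1,0,0,0,0,0,0],[1,0,0,0,0,0,0]]}}

```text
time_s: 35.23
tool_pos: [0.5893, 0.0461, 0.1733]
tool_rot: [144.9, 0.3, 7.5]
force: [-12.1, 0.5, 5.6]
grip_width: 0.0008
```

12 N at the tool less about 2 N slide drag gives about 10 N of squeeze. Backing straight off and out.

Call:
{"name": "jog_arm", "arguments": {"rows": [[1,-0.001,0,0,0,0,0],[1,-0.001,0,0,0,0,0],[1,-0.002,0,0,0,0,0],[1,-0.005,0,0,0,0,0],[1,-0.008,0,0,0,0,0],[1,-0.006,0,-0.006,0,0,0],[1,-0.002,0,-0.016,0,0,0],[1,0,0,-0.025,0,0,0],[1,0,0,-0.03,0,0,0],[1,0,0,-0.035,0,0,0],[1,0,0,-0.035,0,0,0],[1,0,0,-0.03,0,0,0]]}}

```text
time_s: 36.23
tool_pos: [0.5525, 0.1462, 0.3225]
tool_rot: [145.1, -0.2, 7.8]
force: [1.6, 0.3, 0.0]
grip_width: 0.0006
```

Call:
{"name": "jog_arm", "arguments": {"rows": [[1,-0.02,0,-0.02,0,0,0],[1,-0.03,0,-0.01,0,0,0],[1,-0.03,0,0,0,0,0],[1,-0.03,0,0,0,0,0],[1,-0.02,0,0,0,0,0],[1,-0.01,0,0,0,0,0],[1,0,0,0,0,0,0]]}}

```text
time_s: 36.82
tool_pos: [0.4105, 0.1426, 0.3446]
tool_rot: [144.9, -0.1, 7.8]
force: [0.1, 0.7, -0.9]
grip_width: 0.0005
```

```bash
python3 - <<'E'
from h import *
gp(); r,d=rectified(6); faces(d)
im=cams.read_camera("side")[0]; A=cv2.resize(im[150:225,165:290,::-1],None,fx=5,fy=5,interpolation=2); A=A[:, :625]
B=np.zeros((375,760,3),np.uint8); B[:,:625]=A; cv2.imwrite("pics/f.png",cv2.resize(np.vstack([r[:, :760],B]),(580,592)))
X=cloud("side",d)[150:225,165:290].reshape(-1,3); c=im[150:225,165:290].reshape(-1,3).astype(int)
J=np.array([tojig(p) for p in X]); red=(c[:,0]>1.8*c[:,1])&(c[:,0]>60); t=red&(J[:,2]>.045); print("red top",J[t].min(0),J[t].max(0))
E
```

```text
t 36.8167 grasp [0.4236 0.0494 0.2104] jig [-0.1189 -0.1657  0.2104] rot [ 1.4495e+02 -1.3000e-01  7.8300e+00] F [ 0.14  0.71 -0.91] w 0.0005
loose -x 75 x -0.0288 dx/dy -0.009
fixed -x 68 x -0.0309 dx/dy 0.0
red top [-0.02807004  0.00956982  0.04543375] [0.02751604 0.03124979 0.05149484]
```

View pics/f.png

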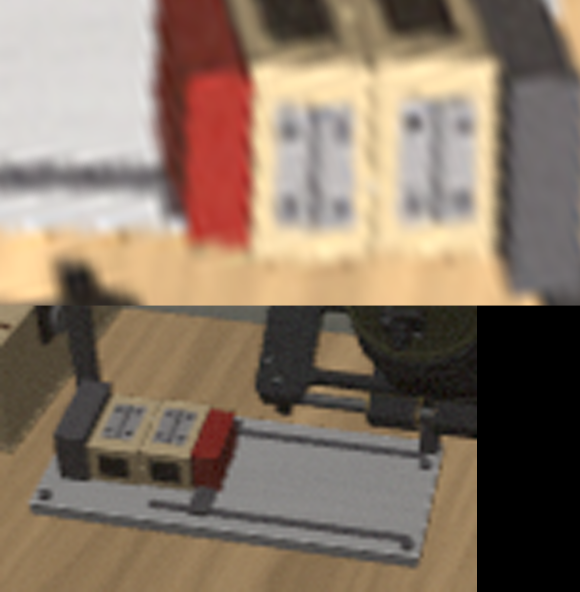

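The stop, fixed block, loose block and red jaw sit tight and parallel (rectified view px 250, 370). The robot is clear, so I'm handing in.

```bash
python3 -c "
from cell import env; print(env.sign_off())"
```

```text
the job is handed in; nothing more can be done
None
```

The job is handed in: the loose block is butted flush against the fixed block, and the red jaw is left touching it after a squeeze of about 10 N. It used about 37 s of the 72 s allowed.

**What I did:** I picked the largest of the three beige blocks (65 × 40 × 36.7 mm measured) and set it on the jig with the tool tilted 35°. I pushed it against the fixed block with closed fingers, then pushed the jaw up from behind and backed off.

**What went wrong on the way:**
- **First push:** I felt about 9 N, but the block had turned about 5° and was only touching at one corner. Depth and a rectified view showed this.
- **Top drag:** pressing on the block's top and dragging it sideways slipped and moved nothing.
- **Second push:** pushing right of centre and slightly sideways straightened it. I then pressed it home at about 9–10 N.

**Last checks:**

| Check | Result |
|---|---|
| Skew to the fixed block | −x faces parallel within about 0.5° |
| Seam | No gap visible; block's −y face at 31.3 mm before the jaw push (31.0 expected) |
| Jaw face | At 31.2 mm, touching the block |
| Peak jaw push | 12 N along the row at the tool, less about 2 N slide drag |
| Robot at hand-in | Clear of everything |

**What isn't perfect:** the block sits about 2 mm off the row towards +x, roughly the camera calibration accuracy. I left that, because moving it meant reaching close to the lamp.

I saw no sign of contact with the lamp or the bystanders, but I did not re-measure the bystanders' positions at the end.

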